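# Put the check weights back in their block

## Robot

A 7-joint arm with a two-finger parallel gripper is mounted at the origin on the work surface. World frame = base frame: x ahead of the robot, y to its left, z up, the work surface at z = 0. Lengths are in m, angles in rad, forces in N, time in s.
With the tool pointing down it reaches from about 0.4 to 0.9 m from the base axis. Payload 5.5 kg.
Tool frame: the origin (TCP) lies on the centre line of the jaws, within the pads' length; the fingertips stand 22 mm ahead of it and the grasp point (between the pads) lies 3 mm ahead of it; z points along the fingers, y is the direction in which the jaws open and shut (so a half turn about z gives the same grasp; the last joint's range is limited). The gripper opens to 92 mm and grips with 3 to 60 N. Pads are 19 mm wide; open, the fingers measure 130 mm over their backs; the gripper's body (75 mm by 190 mm) begins 47 mm behind the grasp point.
Start: joints at [-0.923, 0.501, -0.427, 1.55, 0.221, 1.138, -0.21], TCP at [0.244, 0.602, 0.216] pointing down, gripper open.
Joint ranges: [-2.88, 2.88], [-0.31, 2.03], [-1.54, 1.56], [0.2, 2.42], [-1.41, 4.55], [0.19, 2.02], [-2.57, 2.57]. Speed limits (rad/s): [2.57, 2.57, 3.14, 3.14, 3.14, 3.14, 3.14].

## Interface

Orientations are given as a rotation vector (axis times angle).
In Python, from plant import bot gives the robot as it stands.
- The arm moves only by the tool send_rows, never from a script. Its argument "steps" is a list of rows, each an object of numbers: "wx", "wy", "wz": the turn, a rotation vector about the tool's x, y, z in rad; "dx", "dy", "dz": the shift along the tool's x, y, z in m; "grip": the opening, from 0 (shut) to 1 (fully open). In form: [{"wx": .., "wy": .., "wz": .., "dx": .., "dy": .., "dz": .., "grip": ..}, ...]. A call has 1 to 5 rows; each row shifts and turns the pose as measured when the row begins, along the tool's axes as they then stand; what a row does not reach is not made up. A row lasts 1/10 s, in which the tool goes at most 50 mm and 8.59 degrees, less where a joint would pass 70% of its speed; a pose out of reach is approached as far as the arm can. A call with a gripper value outside its range is refused whole. The fingers move at their own pace and stop on an object; "force" is the grip in N (left out, the last holds). Time passes only in rows, so rows that do not move let the fingers close. It gives the time, the measured TCP pose, the force and the opening at its end, in the units of the state.
- bot.state(): the state, without advancing time (a new reading comes with each control period).
- bot.capture(name): name is "side" or "top"; returns (picture, depth): 480x640x3 uint8, red, green, blue; 480x640 float32, m along the optical axis (not along the pixel's ray), 0 where there is no reading.
- bot.camera_params(name): a dict with "camera_matrix" (3x3 intrinsics, pixels), "cam_to_world" (4x4, takes a point from camera to world coordinates). Camera axes: x right, y up, looking along -z (the intrinsics and any distortion apply to the point x, -y, -z); pixel columns grow to the right and rows downward; lengths in m; the calibration is good to about 2 mm. A picture is of the moment at which its call begins. camera_params takes no time and is no camera call.
- bot.hand_in(): hands the job in, once; it reports no verdict.
The state is a dict: "t": time; "qpos": joint angles; "qvel": joint speeds; "joint_efforts": joint torques, N m; "position": TCP position; "eef_rot": TCP orientation; "force": force on the tool from outside, world axes, zero at the start; "moment": the same for the moment, N m; "opening": opening from 0.0 (shut) to 1.0 (fully open).
Only numpy, scipy, OpenCV 4.12 (cv2) and the standard library are available. Lean on these libraries where they do the work, as an engineer would, in place of code of your own. Each camera call takes 0.05 s, during which the arm holds its last target.

## Task

The bench scale has been checked: take the two solid steel check weights off its pan and put them away in the wooden block, the large weight in the wide pocket and the small weight in the narrow pocket, each standing upright on the pocket's bottom. Lower each weight into its pocket before letting go, do not drop it from a height, and leave the ring cutter, the packets and the shaker where they are.

Things in the scene. Friction and masses are not known exactly. Their poses are not given: they have to be found in the camera images.
- large_weight: Large check weight: solid upright steel cylinder, 46 mm diameter, 56 mm high, about 0.65 kg, with a shallow groove line round it near the top (the sides are smooth to grip). Stands on the scale's pan. Origin at the centre of its underside, z up along its axis.
- small_weight: Small check weight: the same shape, 25 mm diameter, 50 mm high, about 0.19 kg. Stands on the scale's pan. Origin at the centre of its underside, z up along its axis.
- wide_pocket (a point): Centre of the mouth (top face level) of the block's wide round pocket: 66 mm diameter, 12 mm deep, flat bottom, vertical walls, 2 mm chamfer. Site z points up.
- narrow_pocket (a point): Centre of the mouth (top face level) of the block's narrow round pocket: 42 mm diameter, 12 mm deep, flat bottom, vertical walls, 2 mm chamfer. The large weight does not go in. Site z points up.
- block: Weight block: pale beech slab, 200 x 110 x 22 mm, fixed on the bench at any yaw, beside the scale (on either side). Origin at the centre of its underside; x along its length: the wide pocket's centre is at x = -42 mm, the narrow one's at x = +52 mm, both at y = 0.
- scale: Bench scale, fixed: white and black housing with a steel pan covered in blue film. Origin on the bench under the pan's centre; z up. The pan is 240 mm in x by 340 mm in y, its flat top is rigid and 105 mm above the bench. The housing reaches from x = -215 to +130 mm and is 340 mm wide; its display slopes down on the -x side.
- ring_cutter: Bystander on the pan: hollow steel pastry ring, open at both ends, 54 mm outer diameter, 3 mm wall, 35 mm high. Origin at the centre of its underside. It and the two weights stand in a row along the pan's y, in any order, their centres at least 84 mm apart.
- packet_a: Bystander on the bench beyond the scale or block: white packet with a red panel and green bands, 65 x 115 x 50 mm (x, y, z). Origin at the centre of its underside.
- packet_b: Bystander: a second packet, like the first.
- shaker: Bystander at the left of the bench: closed aluminium shaker, 60 mm diameter, 100 mm high. Origin at the centre of its underside.
There are look-alikes about, which are no part of the job. What is shaped like the small_weight but orange or red is not meant.

How it is judged:
At the end, for the whole second after the job is handed in: The large weight stands upright (within 7 degrees) in the wide pocket and the small weight in the narrow pocket, each released and at rest, its axis within 14 mm of the pocket's centre and its underside at least 8 mm below the block's top face (horizontal distance between large_weight and wide_pocket below 0.014 m and z of large_weight in the frame of wide_pocket below -0.008 m and angle between each of large_weight, small_weight's own z axis and vertical below 0.12 rad and linear speed of each of large_weight, small_weight below 0.02 m/s and horizontal distance between small_weight and narrow_pocket below 0.014 m and z of small_weight in the frame of narrow_pocket below -0.008 m); the robot touches nothing.
It fails at once if a weight over the block is let go with its underside more than 25 mm above the block's top ((((horizontal distance between large_weight and wide_pocket below 0.07 m and z of large_weight in the frame of wide_pocket above 0.025 m) or (horizontal distance between large_weight and narrow_pocket below 0.07 m and z of large_weight in the frame of narrow_pocket above 0.025 m)) and contact force between the fingers and large_weight below 0.05 N) or (((horizontal distance between small_weight and wide_pocket below 0.07 m and z of small_weight in the frame of wide_pocket above 0.025 m) or (horizontal distance between small_weight and narrow_pocket below 0.07 m and z of small_weight in the frame of narrow_pocket above 0.025 m)) and contact force between the fingers and small_weight below 0.05 N)).
It fails at once if the ring cutter, a packet or the shaker is moved more than 30 mm (distance of any of ring_cutter, packet_a, packet_b, shaker from where it was at the start of the episode above 0.03 m).
It also fails if it takes over 59 s, if anything falls off the work surface, if the arm or the gripper's body presses on something with over 40 N, if the wrist force passes 120 N, or if a joint passes its speed limit or range.

## Working session

There is one attempt and no reset: what is moved stays moved. The work goes in short steps, Python scripts to look and compute and a tool call to move; the robot and the scene stay as the last step left them, time stands still between calls to the robot, and variables do not carry over. Pictures are saved under pics/ and viewed, and the job is handed in when it is done.

Besides the shell and the picture viewer there is one more tool, called after "Call:" in YAML: its name, and indented under it one key for each argument. send_rows: Moves the arm, as the interface text tells. Its arguments: {"type":"object","properties":{"steps":{"type":"array"},"force":{"type":"number"}},"required":["steps"]}

```bash
ls; mkdir -p pics; python3 - <<'E'
from plant import bot
import cv2,numpy as np
print(bot.state())
for n in("side","top"):
    p,d=bot.capture(n); cv2.imwrite(f"pics/{n}0.png",p[:,:,::-1]); np.save(f"pics/{n}0.npy",d); print(n,bot.camera_params(n))
E
```

```text
pics
{'t': 0.0, 'qpos': array([-0.92278724,  0.50184577, -0.42676947,  1.55146302,  0.22078686,
        1.13825496, -0.21028203]), 'qvel': array([ 1.16059804e-03, -1.02611285e-03,  2.12598703e-03, -1.66647704e-03,
        9.72019986e-07, -5.67093594e-04,  2.61998550e-04]), 'joint_efforts': array([ 4.99508606e-04, -5.66579568e+01, -5.81574216e+00, -2.79114962e+01,
       -6.86350395e-02,  3.05422163e-02,  1.83070724e-04]), 'position': array([0.24377509, 0.60178359, 0.21477231]), 'eef_rot': array([-6.00571277e-01, -3.08320315e+00,  2.93577214e-03]), 'force': array([-0.64478039, -0.01662159,  0.63849012]), 'moment': array([ 0.03369176, -0.01054413,  0.02650371]), 'opening': 1.0004526059613215}
side {'camera_matrix': array([[507.5915106 ,   0.        , 316.34385799],
       [  0.        , 507.5915106 , 243.82773501],
       [  0.        ,   0.        ,   1.        ]]), 'cam_to_world': array([[-0.86134796,  0.35908231, -0.35935998,  0.27267175],
       [-0.50800702, -0.61289556,  0.60521723,  0.68147769],
       [-0.00292733,  0.70386002,  0.71033268,  0.81129099],
       [ 0.        ,  0.        ,  0.        ,  1.        ]])}
top {'camera_matrix': array([[440.65898178,   0.        , 323.10873532],
       [  0.        , 440.65898178, 244.0131053 ],
       [  0.        ,   0.        ,   1.        ]]), 'cam_to_world': array([[-0.01474173,  0.98423034, -0.17627626,  0.4363131 ],
       [-0.99919289, -0.02108893, -0.03418803,  0.05267809],
       [-0.03736638,  0.17562999,  0.98374685,  1.18064201],
       [ 0.        ,  0.        ,  0.        ,  1.        ]])}
```

View pics/top0.png

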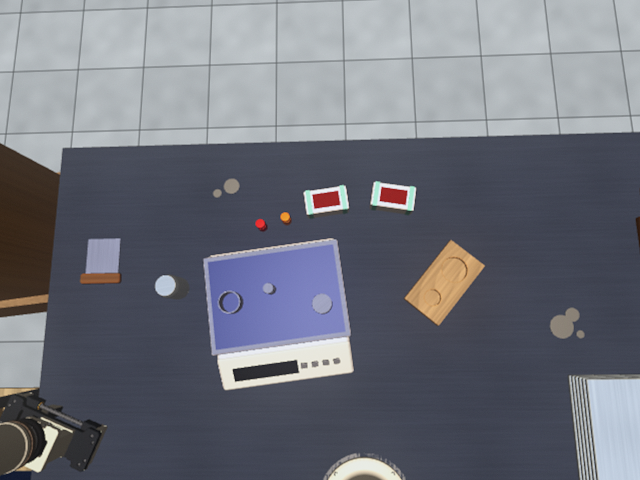

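View pics/side0.png

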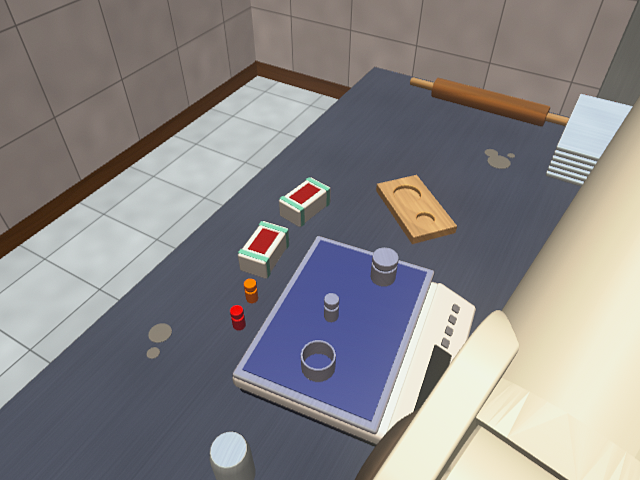

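Top view: ring cutter (230,302, hollow), small weight (268,288, steel, on pan), large weight (321,303). Look-alikes: red (261,224) and orange (285,217) on the bench, which are not meant. Block at (445,283), wide pocket (456,268), narrow (431,297).

```bash
cat > h.py <<'E'
import numpy as np,cv2
from plant import bot
def cloud(n,d):
    c=bot.camera_params(n);K=c["camera_matrix"];T=c["cam_to_world"]
    v,u=np.mgrid[0:480,0:640]
    P=np.stack([(u-K[0,2])/K[0,0]*d,-(v-K[1,2])/K[1,1]*d,-d],-1)
    return P@T[:3,:3].T+T[:3,3]
def ray(n,u,v,z):
    c=bot.camera_params(n);K=c["camera_matrix"];T=c["cam_to_world"]
    r=T[:3,:3]@np.array([(u-K[0,2])/K[0,0],-(v-K[1,2])/K[1,1],-1])
    return T[:3,3]+r*(z-T[2,3])/r[2]
E
python3 - <<'E'
from h import *
for n in("top","side"):
    d=np.load(f"pics/{n}0.npy");W=cloud(n,d)
    for nm,lo,hi in(("obj>135",.135,.175),("blk",.012,.03),("pan",.1,.11)):
        m=((W[...,2]>lo)&(W[...,2]<hi)&(d>0)).astype(np.uint8)
        k,L,s,c=cv2.connectedComponentsWithStats(m)
        for i in range(1,k):
            if s[i,4]>40:
                p=W[L==i]
                print(n,nm,s[i],c[i].round(1),p.mean(0).round(4),np.median(p[:,2]).round(4))
                if nm=="obj>135":
                    zt=np.percentile(p[:,2],90); 
                    q=p[p[:,2]>zt-.006]; (cc,r)=cv2.minEnclosingCircle(q[:,:2].astype(np.float32)); print("   top",zt,cc,r)
                if nm!="obj>135": print("   rect",cv2.minAreaRect(p[:,:2].astype(np.float32)))
a=cv2.imread("pics/top0.png")[190:340,190:500];b=cv2.imread("pics/side0.png")[170:400,220:480]
cv2.imwrite("pics/c1.png",cv2.resize(a,None,fx=2.5,fy=2.5,interpolation=2));cv2.imwrite("pics/c2.png",cv2.resize(b,None,fx=2.5,fy=2.5,interpolation=2))
E
```

```text
top obj>135 [263 283  12  12 100] [268.5 288.3] [0.5179 0.2178 0.1524] 0.1533
   top 0.15636043171650382 (0.5186343193054199, 0.2188486009836197) 0.012539776042103767
top obj>135 [218 291  23  23  99] [228.9 302.1] [0.4883 0.3139 0.1389] 0.1388
   top 0.14109827150712434 (0.48785004019737244, 0.314066618680954) 0.027099788188934326
top obj>135 [312 294  20  20 311] [321.9 303.6] [0.4801 0.0931 0.1599] 0.1599
   top 0.16208791679523848 (0.48027682304382324, 0.0932542085647583) 0.022828955203294754
top blk [370 206  43   9  76] [390.4 210.3] [ 0.7325 -0.0898  0.0213] 0.0217
   rect ((0.7323416471481323, -0.0901884138584137), (0.11274715512990952, 0.0040050712414085865), 79.77198028564453)
top blk [308 211  41   7  69] [328.4 214.1] [0.7259 0.0775 0.0212] 0.0211
   rect ((0.7256045341491699, 0.07852945476770401), (0.002747527789324522, 0.10923704504966736), 7.1957807540893555)
top blk [636 218   4  28  59] [638.  228.7] [ 0.6668 -0.732   0.0225] 0.0228
   rect ((0.6601020097732544, -0.7311671376228333), (0.07003375887870789, 0.007061158772557974), 1.5791367292404175)
top blk [ 405  240 
[... 4549 characters left out ...]
.1044
   rect ((0.2186507284641266, -1.1584428548812866), (0.062371835112571716, 0.03312979266047478), 3.571462392807007)
side pan [  233   236   201   197 20843] [339.  332.5] [0.4938 0.2339 0.1059] 0.106
   rect ((0.5032066702842712, 0.2087527960538864), (0.2401830106973648, 0.3424852192401886), 7.12787389755249)
side pan [304 352  28  16 318] [317.9 360. ] [0.4948 0.3041 0.1064] 0.1063
   rect ((0.4953853487968445, 0.30414649844169617), (0.04291608929634094, 0.02702259086072445), 28.574098587036133)
side pan [220 440  15  15  74] [227.2 447.3] [0.5353 0.4879 0.101 ] 0.1008
   rect ((0.5345252156257629, 0.48736992478370667), (0.018589507788419724, 0.017408836632966995), 60.669986724853516)
```

View pics/c1.png

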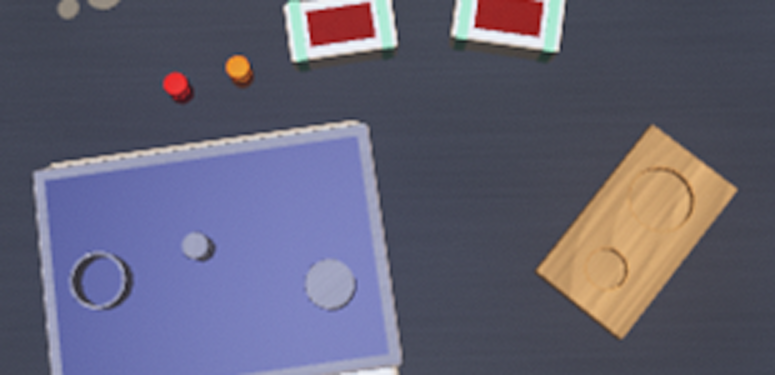

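View pics/c2.png

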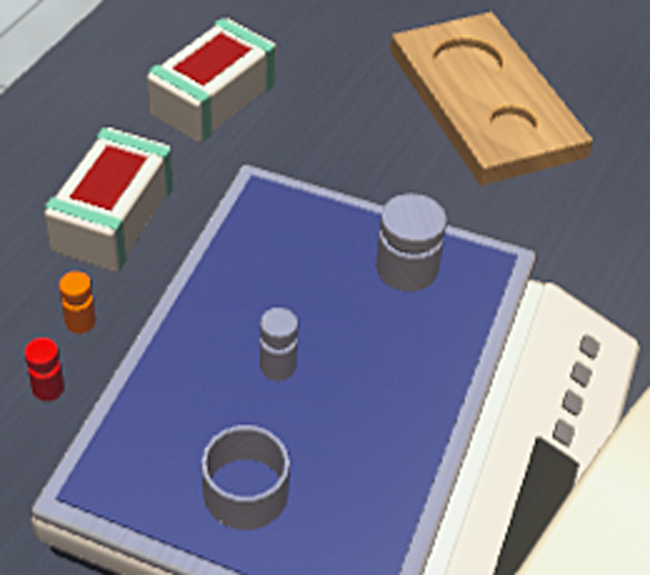

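```bash
cat >> h.py <<'E'
from scipy.spatial.transform import Rotation as R
def to(x,y,z):
    s=bot.state();r=R.from_rotvec(s["eef_rot"]);d=r.inv().apply(np.array([x,y,z])-s["position"])
    print("t",s["t"],"pos",s["position"].round(4),"d tool",d.round(4),"grip",round(s["opening"],3),"F",s["force"].round(1),"q",s["qpos"].round(2))
    print("axes z",r.as_matrix()[:,2].round(4),"x",r.as_matrix()[:,0].round(3))
E
python3 - <<'E'
from h import *
for n in("top","side"):
    d=np.load(f"pics/{n}0.npy");W=cloud(n,d)
    c=np.array([.537,-.223]);e=np.array([-.7596,.6506])
    q=W[...,:2]-c; lx=q@e; ly=q@np.array([-e[1],e[0]])
    m=(abs(lx)<.095)&(abs(ly)<.05)&(W[...,2]<.0165)
    for s,nm in((-1,"wide"),(1,"narrow")):
        mm=m&(lx*s>0); p=W[mm]; print(n,nm,len(p),p.mean(0).round(4),cv2.minEnclosingCircle(p[:,:2].astype(np.float32)), "nominal",c+e*(-.042 if s<0 else .052))
to(.4805,.093,.215)
E
```

```text
top wide 513 [ 0.5697 -0.2534  0.0092] ((0.5716533064842224, -0.2478172481060028), 0.052845168858766556) nominal [ 0.5689032 -0.2503252]
top narrow 241 [ 0.4985 -0.1922  0.01  ] ((0.49904775619506836, -0.19569452106952667), 0.06275740265846252) nominal [ 0.4975008 -0.1891688]
side wide 312 [ 0.5726 -0.2591  0.0123] ((0.5724261403083801, -0.25848403573036194), 0.031825680285692215) nominal [ 0.5689032 -0.2503252]
side narrow 143 [ 0.5008 -0.1986  0.012 ] ((0.4990907311439514, -0.21850523352622986), 0.0383450947701931) nominal [ 0.4975008 -0.1891688]
t 0.1 pos [0.2438 0.6018 0.2149] d tool [-0.4104 -0.3828  0.0005] grip 0.997 F [-0.8  0.2 -0.5] q [-0.92  0.5  -0.43  1.55  0.22  1.14 -0.21]
axes z [-7.0e-04 -1.6e-03 -1.0e+00] x [-0.927  0.375  0.   ]
```

Call:
send_rows:
  steps:
    - {"dx": -0.03, "dy": -0.03, "dz": -0.02, "wx": 0, "wy": 0, "wz": 0, "grip": 1}
    - {"dx": -0.03, "dy": -0.03, "dz": -0.02, "wx": 0, "wy": 0, "wz": 0, "grip": 1}
    - {"dx": -0.03, "dy": -0.03, "dz": 0, "wx": 0, "wy": 0, "wz": 0, "grip": 1}
    - {"dx": -0.03, "dy": -0.03, "dz": 0, "wx": 0, "wy": 0, "wz": 0, "grip": 1}
    - {"dx": -0.03, "dy": -0.03, "dz": 0, "wx": 0, "wy": 0, "wz": 0, "grip": 1}
  force: 45

```text
t: 0.6
position: [0.3231, 0.4051, 0.2516]
eef_rot: [-0.58, -3.08, 0.008]
force: [1.4, 0.4, 0.3]
opening: 0.995
```

Call:
send_rows:
  steps:
    - {"dx": -0.03, "dy": -0.03, "dz": 0, "wx": 0, "wy": 0, "wz": 0, "grip": 1}
    - {"dx": -0.03, "dy": -0.03, "dz": 0, "wx": 0, "wy": 0, "wz": 0, "grip": 1}
    - {"dx": -0.03, "dy": -0.03, "dz": 0, "wx": 0, "wy": 0, "wz": 0, "grip": 1}
    - {"dx": -0.03, "dy": -0.03, "dz": 0, "wx": 0, "wy": 0, "wz": 0, "grip": 1}
    - {"dx": -0.03, "dy": -0.03, "dz": 0, "wx": 0, "wy": 0, "wz": 0, "grip": 1}

```text
t: 1.1
position: [0.4094, 0.2012, 0.2508]
eef_rot: [-0.58, -3.079, 0.01]
force: [0.7, 1.8, 0.3]
opening: 1.003
```

```bash
python3 -c "
from h import *
to(.4805,.093,.145)"
```

```text
t 1.1 pos [0.4094 0.2012 0.2508] d tool [-0.1063 -0.0741  0.1057] grip 1.003 F [0.7 1.8 0.3] q [-0.28  0.1  -0.25  1.97  0.03  1.09  0.66]
axes z [-0.0091 -0.0048 -0.9999] x [-0.931  0.364  0.007]
```

Call:
send_rows:
  steps:
    - {"dx": -0.035, "dy": -0.025, "dz": 0.0, "wx": -0.008, "wy": -0.007, "wz": 0, "grip": 1}
    - {"dx": -0.035, "dy": -0.025, "dz": 0.01, "wx": 0, "wy": 0, "wz": 0, "grip": 1}
    - {"dx": -0.03, "dy": -0.02, "dz": 0.01, "wx": 0, "wy": 0, "wz": 0, "grip": 1}
    - {"dx": 0, "dy": 0, "dz": 0, "wx": 0, "wy": 0, "wz": 0, "grip": 1}

```text
t: 1.5
position: [0.4802, 0.0877, 0.2302]
eef_rot: [0.595, 3.082, -0.003]
force: [-0.2, 0.1, -1.6]
opening: 0.998
```

```bash
cat >> h.py <<'E'
def tilt():
    r=R.from_rotvec(bot.state()["eef_rot"]);z=r.as_matrix()[:,2];print("tilt fix w tool",r.inv().apply(np.cross(z,[0,0,-1])).round(4))
E
python3 -c "
from h import *
to(.4805,.093,.145);tilt()"
```

```text
t 1.5 pos [0.4802 0.0877 0.2302] d tool [0.002  0.0052 0.0851] grip 0.998 F [-0.2  0.1 -1.6] q [-0.12  0.17 -0.13  1.94  0.03  1.03  0.93]
axes z [ 0.0023 -0.0027 -1.    ] x [-0.928  0.373 -0.003]
tilt fix w tool [-0.0016  0.0031  0.    ]
```

Call:
send_rows:
  steps:
    - {"dx": 0.002, "dy": 0.005, "dz": 0.02, "wx": -0.001, "wy": 0.003, "wz": 0, "grip": 1}
    - {"dx": 0, "dy": 0, "dz": 0.02, "wx": 0, "wy": 0, "wz": 0, "grip": 1}
    - {"dx": 0, "dy": 0, "dz": 0.02, "wx": 0, "wy": 0, "wz": 0, "grip": 1}
    - {"dx": 0, "dy": 0, "dz": 0.01, "wx": 0, "wy": 0, "wz": 0, "grip": 1}
    - {"dx": 0, "dy": 0, "dz": 0, "wx": 0, "wy": 0, "wz": 0, "grip": 1}

```text
t: 2.0
position: [0.4792, 0.0938, 0.1575]
eef_rot: [-0.599, -3.082, -0.0]
force: [-0.5, -0.5, -0.5]
opening: 0.997
```

```bash
python3 -c "
from h import *
to(.4805,.093,.145);tilt()
for n in('top','side'):
    p,d=bot.capture(n);cv2.imwrite(f'pics/{n}1.png',cv2.resize(p[150:420,180:540,::-1],None,fx=2,fy=2))"
```

```text
t 2.0 pos [0.4792 0.0938 0.1575] d tool [-0.0015 -0.0003  0.0125] grip 0.997 F [-0.5 -0.5 -0.5] q [-0.13  0.26 -0.13  2.01  0.04  0.87  0.9 ]
axes z [-2.e-03  5.e-04 -1.e+00] x [-0.927  0.375  0.002]
tilt fix w tool [-0.0003 -0.002   0.    ]
```

View pics/side1.png

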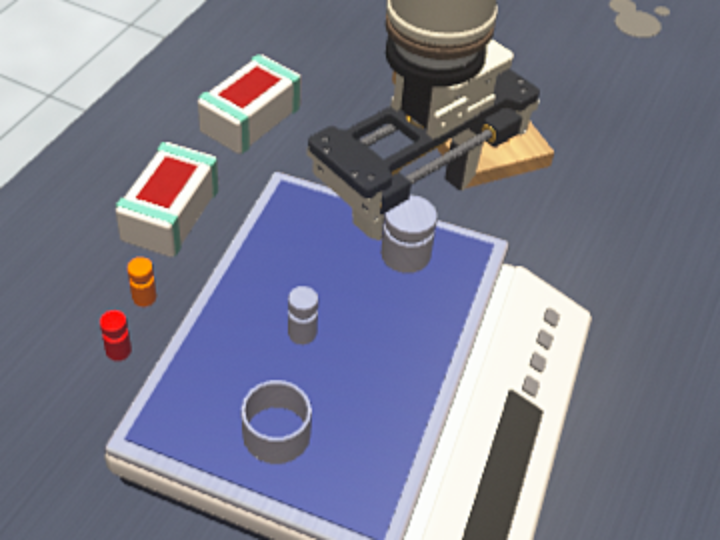

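View pics/top1.png

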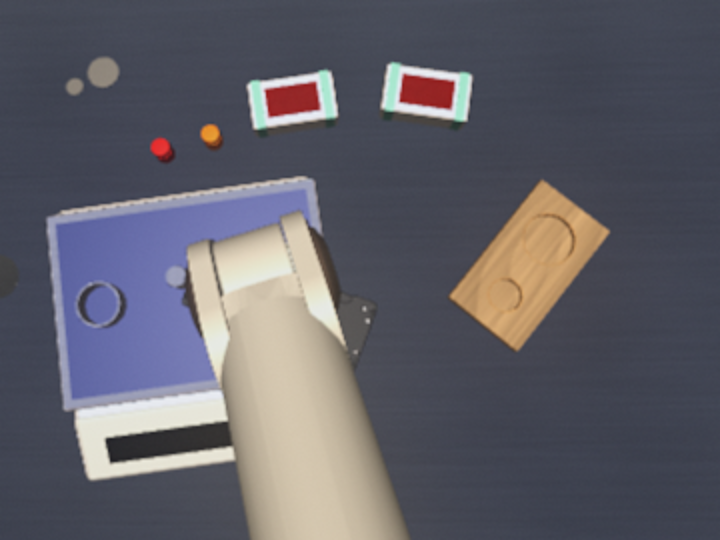

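```bash
python3 - <<'E'
from h import *
for n in("side","top"):
    c=bot.camera_params(n);K=c["camera_matrix"];T=np.linalg.inv(c["cam_to_world"])
    s=bot.state();Rm=R.from_rotvec(s["eef_rot"]).as_matrix()
    for l in([0,0,0],[0,.046,.022],[0,-.046,.022],[0,0,.022]):
        p=T[:3,:3]@(s["position"]+Rm@np.array(l))+T[:3,3]
        u=K[0,0]*p[0]/-p[2]+K[0,2];v=K[1,1]*-p[1]/-p[2]+K[1,2];print(n,l,round(u),round(v),"crop",round(2*(u-180)),round(2*(v-150)))
E
```

```text
side [0, 0, 0] 385 258 crop 411 216
side [0, 0.046, 0.022] 365 278 crop 370 256
side [0, -0.046, 0.022] 403 255 crop 445 210
side [0, 0, 0.022] 384 266 crop 408 232
top [0, 0, 0] 321 304 crop 283 307
top [0, 0.046, 0.022] 304 297 crop 247 294
top [0, -0.046, 0.022] 340 311 crop 320 322
top [0, 0, 0.022] 322 304 crop 284 308
```

```bash
python3 - <<'E'
from h import *
p,d=bot.capture("side");np.save("pics/s2.npy",d);W=cloud("side",d)
cv2.imwrite("pics/s2.png",cv2.resize(p[190:300,325:465,::-1],None,fx=5,fy=5,interpolation=cv2.INTER_NEAREST))
s=bot.state();Rm=R.from_rotvec(s["eef_rot"]).as_matrix();L=(W-s["position"])@Rm
m=(L[...,2]>-.03)&(abs(L[...,1])<.08)&(abs(L[...,0])<.05)&(L[...,2]<.04)
for lo in np.arange(-.08,.08,.01):
    q=L[m&(L[...,1]>lo)&(L[...,1]<=lo+.01)&(W[...,2]>.112)]
    if len(q): print(lo.round(3),len(q),"x",q[:,0].min().round(3),q[:,0].max().round(3),"zmax",q[:,2].max().round(4))
E
```

```text
-0.07 2 x 0.011 0.012 zmax -0.0253
-0.06 23 x 0.01 0.012 zmax -0.0103
-0.05 75 x -0.009 0.012 zmax -0.0111
-0.03 10 x -0.012 0.002 zmax -0.0002
-0.02 82 x -0.017 0.02 zmax 0.0359
-0.01 137 x -0.016 0.023 zmax 0.0397
-0.0 166 x -0.016 0.024 zmax 0.0384
0.01 232 x -0.017 0.021 zmax 0.04
0.02 122 x -0.01 0.011 zmax 0.04
0.04 10 x 0.01 0.013 zmax -0.0125
0.05 19 x 0.011 0.013 zmax -0.0181
0.06 19 x -0.009 0.012 zmax -0.0244
```

View pics/s2.png

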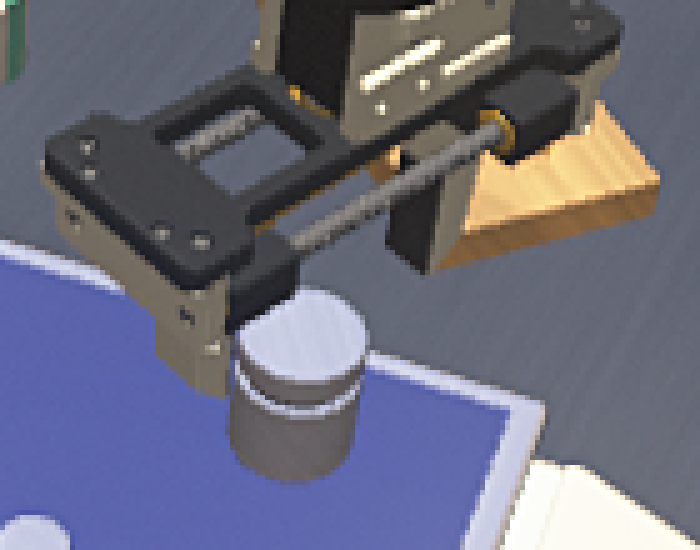

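The side view shows the fingertips at about z = 0.167 (zoom pixel 435,270), which is roughly 32 mm higher than the stated tip offset implies. I'll descend in small steps and check again.

Call:
send_rows:
  steps:
    - {"dx": -0.001, "dy": 0, "dz": 0.01, "wx": 0, "wy": -0.002, "wz": 0, "grip": 1}
    - {"dx": 0, "dy": 0, "dz": 0.01, "wx": 0, "wy": 0, "wz": 0, "grip": 1}
    - {"dx": 0, "dy": 0, "dz": 0, "wx": 0, "wy": 0, "wz": 0, "grip": 1}

```text
t: 2.45
position: [0.4839, 0.0941, 0.1402]
eef_rot: [0.598, 3.076, 0.004]
force: [-0.1, -0.3, -1.2]
opening: 1.0
```

```bash
cat >> h.py <<'E'
def tips(name,crop=(190,300,325,465),f=5):
    p,d=bot.capture("side");W=cloud("side",d)
    a,b,c,e=crop;cv2.imwrite(f"pics/{name}.png",cv2.resize(p[a:b,c:e,::-1],None,fx=f,fy=f,interpolation=cv2.INTER_NEAREST))
    s=bot.state();Rm=R.from_rotvec(s["eef_rot"]).as_matrix();L=(W-s["position"])@Rm
    m=(L[...,2]>-.05)&(abs(L[...,1])<.08)&(abs(L[...,0])<.05)&(L[...,2]<.05)&(W[...,2]>.112)
    for lo in np.arange(-.08,.08,.01):
        q=L[m&(L[...,1]>lo)&(L[...,1]<=lo+.01)]
        if len(q): print(lo.round(3),len(q),"x",q[:,0].min().round(3),q[:,0].max().round(3),"zmax",q[:,2].max().round(4))
    return W,L
E
python3 -c "
from h import *
to(.4805,.093,.113);tilt();tips('s3')"
```

```text
t 2.45 pos [0.4839 0.0941 0.1402] d tool [ 0.0029 -0.0024  0.0272] grip 1.0 F [-0.1 -0.3 -1.2] q [-0.14  0.29 -0.13  2.02  0.05  0.83  0.89]
axes z [ 0.0086  0.0012 -1.    ] x [-0.927  0.375 -0.007]
tilt fix w tool [ 0.0044  0.0075 -0.    ]
-0.07 13 x 0.01 0.012 zmax -0.0263
-0.06 51 x 0.009 0.013 zmax -0.0151
-0.05 128 x -0.01 0.013 zmax -0.0115
-0.03 17 x -0.009 0.012 zmax -0.0195
-0.02 96 x -0.014 0.023 zmax 0.0267
-0.01 138 x -0.012 0.026 zmax 0.028
-0.0 164 x -0.003 0.027 zmax 0.0284
0.01 302 x -0.013 0.022 zmax 0.0288
0.02 44 x -0.004 0.009 zmax 0.0285
0.04 16 x 0.009 0.012 zmax -0.014
0.05 38 x 0.01 0.013 zmax -0.0151
0.06 57 x -0.009 0.011 zmax -0.0234
```

View pics/s3.png

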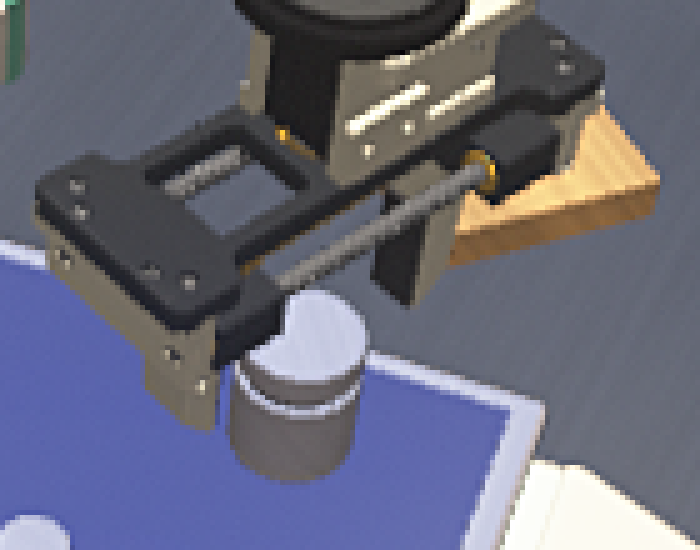

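```bash
python3 - <<'E'
from h import *
p,d=bot.capture("side");W=cloud("side",d)
s=bot.state();Rm=R.from_rotvec(s["eef_rot"]).as_matrix();L=(W-s["position"])@Rm
def at(zx,zy):
    v=190+zy//5;u=325+zx//5;return L[v,u].round(4),W[v,u].round(4)
for nm,x,y in(("rod",350,240),("rod2",400,205),("rod near left",300,275),("black blk L",260,300),("blk L low",250,340),("blk R",540,125),("blk R low",520,180),("plate L",120,220),("finger L face",190,390),("tipL",200,422),("tip R",415,295),("finger R top",420,190),("wtop",320,330)): print(nm,*at(x,y))
E
```

```text
rod [ 0.0283  0.0108 -0.0941] [0.4613 0.1148 0.235 ]
rod2 [ 0.0269 -0.0129 -0.0949] [0.4537 0.0923 0.2357]
rod near left [ 0.0309  0.0353 -0.095 ] [0.4681 0.1384 0.236 ]
black blk L [ 0.0358  0.0577 -0.1017] [0.4719 0.161  0.2428]
blk L low [ 0.0364  0.0605 -0.0858] [0.4726 0.1639 0.2269]
blk R [ 0.0315 -0.0725 -0.1009] [0.4271 0.0387 0.2414]
blk R low [ 0.0369 -0.0606 -0.0864] [0.4266 0.0518 0.2269]
plate L [-0.0043  0.0821 -0.1196] [0.5181 0.1686 0.2612]
finger L face [ 0.0115  0.0595 -0.0393] [0.4957 0.1537 0.1806]
tipL [ 0.0112  0.0528 -0.0192] [0.4936 0.1474 0.1604]
tip R [ 0.011  -0.0504 -0.0158] [0.4552 0.0516 0.1565]
finger R top [ 0.0256 -0.0234 -0.0947] [0.451  0.0821 0.2354]
wtop [ 0.0071 -0.0064 -0.0224] [0.4752 0.0909 0.1634]
```

Same offset again: the whole gripper sits about 33 mm further back than described, so the tips are at tool z ≈ -0.011. I go by vision: TCP z ≈ 0.113 puts the tips about 19 mm above the pan.

Call:
send_rows:
  steps:
    - {"dx": 0.003, "dy": -0.002, "dz": 0.01, "wx": 0.004, "wy": 0.007, "wz": 0, "grip": 1}
    - {"dx": 0, "dy": 0, "dz": 0.01, "wx": 0, "wy": 0, "wz": 0, "grip": 1}
    - {"dx": 0, "dy": 0, "dz": 0.005, "wx": 0, "wy": 0, "wz": 0, "grip": 1}
    - {"dx": 0, "dy": 0, "dz": 0, "wx": 0, "wy": 0, "wz": 0, "grip": 1}

```text
t: 2.95
position: [0.4809, 0.0935, 0.1141]
eef_rot: [0.6, 3.083, 0.001]
force: [0.6, -0.5, -0.2]
opening: 0.996
```

```bash
python3 -c "
from h import *
to(.4805,.093,.113);tilt();tips('s4')"
```

```text
t 2.95 pos [0.4809 0.0935 0.1141] d tool [ 0.0002 -0.0006  0.0011] grip 0.996 F [ 0.6 -0.5 -0.2] q [-0.14  0.33 -0.13  2.04  0.06  0.77  0.89]
axes z [ 1.3e-03  4.0e-04 -1.0e+00] x [-0.927  0.375 -0.001]
tilt fix w tool [0.0008 0.001  0.    ]
-0.07 14 x 0.008 0.012 zmax -0.0238
-0.06 48 x 0.008 0.013 zmax -0.0127
-0.05 114 x -0.009 0.013 zmax -0.0109
-0.03 1 x -0.01 -0.01 zmax -0.0471
-0.02 56 x -0.015 0.02 zmax -0.0015
-0.01 110 x -0.014 0.023 zmax 0.0021
-0.0 145 x -0.014 0.023 zmax 0.002
0.01 172 x 0.004 0.021 zmax 0.0018
0.02 81 x -0.01 0.012 zmax 0.0021
0.04 17 x 0.009 0.011 zmax -0.0139
0.05 29 x 0.01 0.012 zmax -0.0174
0.06 44 x -0.009 0.012 zmax -0.0253
```

View pics/s4.png

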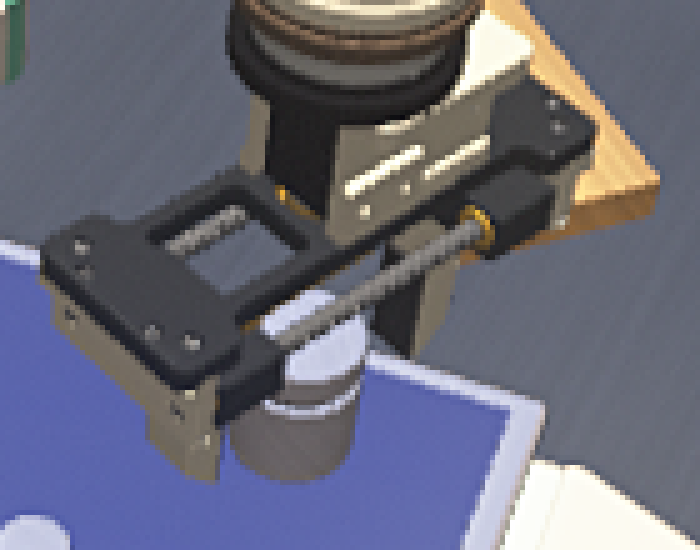

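The weight is centred between the fingers (zoom 310,370), with the tips about 20 mm above the pan. Close.

Call:
send_rows:
  steps:
    - {"dx": 0, "dy": 0, "dz": 0.0, "wx": 0, "wy": 0, "wz": 0, "grip": 0.6}
    - {"dx": 0, "dy": 0, "dz": 0, "wx": 0, "wy": 0, "wz": 0, "grip": 0.3}
    - {"dx": 0, "dy": 0, "dz": 0, "wx": 0, "wy": 0, "wz": 0, "grip": 0}
    - {"dx": 0, "dy": 0, "dz": 0, "wx": 0, "wy": 0, "wz": 0, "grip": 0}
    - {"dx": 0, "dy": 0, "dz": 0, "wx": 0, "wy": 0, "wz": 0, "grip": 0}
  force: 45

```text
t: 3.5
position: [0.4818, 0.0937, 0.1152]
eef_rot: [0.6, 3.081, 0.002]
force: [-0.6, -0.4, -0.2]
opening: 0.614
```

Call:
send_rows:
  steps:
    - {"dx": 0, "dy": 0, "dz": 0.0, "wx": 0, "wy": 0, "wz": 0, "grip": 0}
    - {"dx": 0, "dy": 0, "dz": 0.0, "wx": 0, "wy": 0, "wz": 0, "grip": 0}
    - {"dx": 0, "dy": 0, "dz": 0, "wx": 0, "wy": 0, "wz": 0, "grip": 0}
    - {"dx": 0, "dy": 0, "dz": 0, "wx": 0, "wy": 0, "wz": 0, "grip": 0}

```text
t: 3.9
position: [0.482, 0.0937, 0.1154]
eef_rot: [0.6, 3.08, 0.002]
force: [0.2, -0.0, -0.0]
opening: 0.498
```

```bash
python3 -c "
from h import *
to(.4805,.093,.113);tilt();tips('s5')"
```

```text
t 3.9 pos [0.482  0.0937 0.1154] d tool [ 0.0011 -0.0012  0.0023] grip 0.498 F [ 0.2 -0.  -0. ] q [-0.14  0.32 -0.13  2.04  0.06  0.77  0.89]
axes z [ 3.6e-03  8.0e-04 -1.0e+00] x [-0.927  0.375 -0.003]
tilt fix w tool [0.0021 0.003  0.    ]
-0.05 3 x 0.01 0.011 zmax -0.0378
-0.04 41 x 0.009 0.012 zmax -0.0164
-0.03 45 x -0.011 0.012 zmax -0.0112
-0.02 47 x -0.011 0.02 zmax 0.0006
-0.01 77 x 0.009 0.024 zmax 0.0013
-0.0 116 x 0.013 0.024 zmax 0.0028
0.01 159 x 0.006 0.022 zmax 0.0032
0.02 57 x -0.003 0.012 zmax 0.0028
0.03 69 x -0.002 0.012 zmax -0.0194
0.04 9 x 0.004 0.012 zmax -0.035
```

View pics/s5.png

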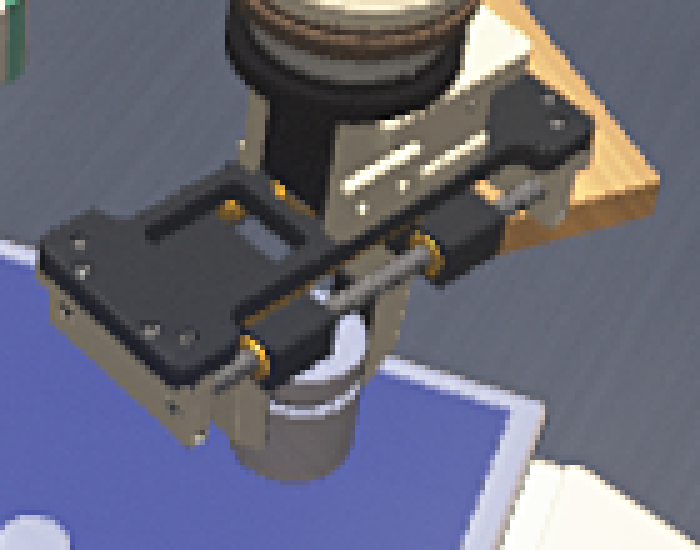

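Call:
send_rows:
  steps:
    - {"dx": 0, "dy": 0, "dz": -0.01, "wx": 0, "wy": 0, "wz": 0, "grip": 0}
    - {"dx": 0, "dy": 0, "dz": -0.02, "wx": 0.002, "wy": 0.003, "wz": 0, "grip": 0}
    - {"dx": 0, "dy": 0, "dz": -0.02, "wx": 0, "wy": 0, "wz": 0, "grip": 0}
    - {"dx": 0, "dy": 0, "dz": -0.01, "wx": 0, "wy": 0, "wz": 0, "grip": 0}

```text
t: 4.35
position: [0.4768, 0.0925, 0.1741]
eef_rot: [-0.598, -3.073, 0.007]
force: [-0.5, 0.3, -5.8]
opening: 0.495
```

```bash
python3 -c "
from h import *
to(.569,-.250,.17);tilt();tips('s6')"
```

```text
t 4.35 pos [0.4768 0.0925 0.1741] d tool [-0.214  -0.2829  0.0038] grip 0.495 F [-0.5  0.3 -5.8] q [-0.13  0.24 -0.13  1.99  0.04  0.92  0.9 ]
axes z [-0.0118 -0.0022 -0.9999] x [-0.927  0.375  0.01 ]
tilt fix w tool [-0.0065 -0.0101  0.    ]
-0.05 5 x 0.01 0.012 zmax -0.0251
-0.04 51 x 0.01 0.013 zmax -0.015
-0.03 57 x 0.001 0.013 zmax -0.0116
-0.02 50 x 0.002 0.022 zmax 0.0054
-0.01 96 x 0.009 0.025 zmax 0.0078
-0.0 152 x 0.012 0.025 zmax 0.0086
0.01 215 x -0.01 0.023 zmax 0.0097
0.02 73 x -0.006 0.013 zmax 0.0074
0.03 98 x -0.001 0.013 zmax -0.0191
0.04 4 x 0.004 0.007 zmax -0.0393
```

View pics/s6.png

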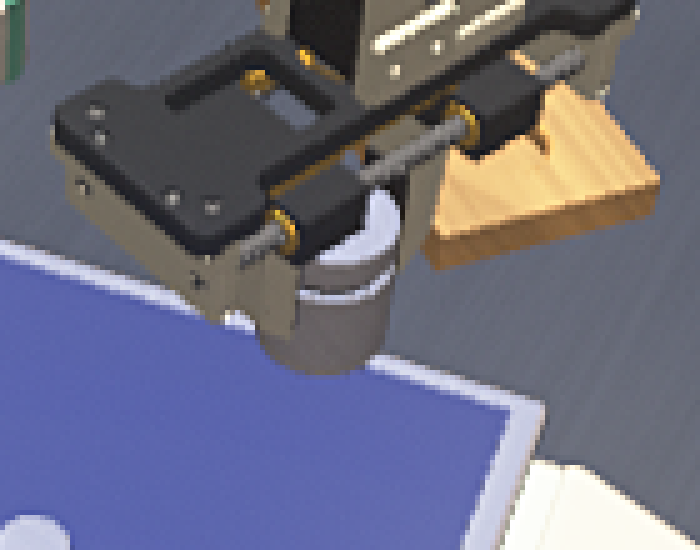

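The weight is lifted (Fz -5.8 N, bottom about 60 mm above the pan). Now to the wide pocket.

Call:
send_rows:
  steps:
    - {"dx": -0.02, "dy": -0.025, "dz": 0, "wx": -0.006, "wy": -0.01, "wz": 0, "grip": 0}
    - {"dx": -0.025, "dy": -0.033, "dz": 0, "wx": 0, "wy": 0, "wz": 0, "grip": 0}
    - {"dx": -0.025, "dy": -0.033, "dz": 0, "wx": 0, "wy": 0, "wz": 0, "grip": 0}
    - {"dx": -0.025, "dy": -0.033, "dz": 0, "wx": 0, "wy": 0, "wz": 0, "grip": 0}
    - {"dx": -0.025, "dy": -0.033, "dz": 0, "wx": 0, "wy": 0, "wz": 0, "grip": 0}

```text
t: 4.9
position: [0.5294, -0.0938, 0.173]
eef_rot: [-0.574, -3.087, -0.007]
force: [0.5, 0.8, -4.5]
opening: 0.496
```

```bash
python3 -c "
from h import *
to(.569,-.250,.17);tilt()"
```

```text
t 4.9 pos [ 0.5294 -0.0938  0.173 ] d tool [-0.0931 -0.1316  0.0022] grip 0.496 F [ 0.5  0.8 -4.5] q [ 0.15  0.32 -0.02  1.89  0.    0.94  1.33]
axes z [-0.0013  0.0046 -1.    ] x [-0.933  0.359  0.003]
tilt fix w tool [ 0.0038 -0.0028 -0.    ]
```

Call:
send_rows:
  steps:
    - {"dx": -0.025, "dy": -0.034, "dz": 0, "wx": 0.003, "wy": -0.002, "wz": 0, "grip": 0}
    - {"dx": -0.025, "dy": -0.034, "dz": 0, "wx": 0, "wy": 0, "wz": 0, "grip": 0}
    - {"dx": -0.023, "dy": -0.034, "dz": 0.01, "wx": 0, "wy": 0, "wz": 0, "grip": 0}
    - {"dx": -0.015, "dy": -0.02, "dz": 0.02, "wx": 0, "wy": 0, "wz": 0, "grip": 0}
    - {"dx": 0, "dy": 0, "dz": 0.02, "wx": 0, "wy": 0, "wz": 0, "grip": 0}

```text
t: 5.4
position: [0.5676, -0.255, 0.12]
eef_rot: [0.587, 3.085, -0.008]
force: [-0.4, 0.1, -5.5]
opening: 0.496
```

```bash
python3 -c "
from h import *
to(.569,-.250,.06);tilt()"
```

```text
t 5.4 pos [ 0.5676 -0.255   0.12  ] d tool [0.0006 0.0055 0.06  ] grip 0.496 F [-0.4  0.1 -5.5] q [ 0.35  0.52  0.04  1.72 -0.02  0.9   1.59]
axes z [ 3.0e-04 -5.3e-03 -1.0e+00] x [-0.93   0.367 -0.002]
tilt fix w tool [-0.0048  0.0023 -0.    ]
```

Call:
send_rows:
  steps:
    - {"dx": 0, "dy": 0.005, "dz": 0.02, "wx": -0.004, "wy": 0.002, "wz": 0, "grip": 0}
    - {"dx": 0, "dy": 0, "dz": 0.02, "wx": 0, "wy": 0, "wz": 0, "grip": 0}
    - {"dx": 0, "dy": 0, "dz": 0.015, "wx": 0, "wy": 0, "wz": 0, "grip": 0}
    - {"dx": 0, "dy": 0, "dz": 0.0, "wx": 0, "wy": 0, "wz": 0, "grip": 0}

```text
t: 5.8
position: [0.5632, -0.2512, 0.0552]
eef_rot: [-0.592, -3.073, -0.001]
force: [-0.4, 1.2, -3.9]
opening: 0.495
```

```bash
python3 -c "
from h import *
to(.569,-.250,.022);tilt()
for n in('top','side'):
    p,d=bot.capture(n);cv2.imwrite(f'pics/{n}7.png',cv2.resize(p[110:300,340:520,::-1],None,fx=3,fy=3))"
```

```text
t 5.8 pos [ 0.5632 -0.2512  0.0552] d tool [-0.0053  0.0033  0.0331] grip 0.495 F [-0.4  1.2 -3.9] q [ 0.35  0.61  0.03  1.75 -0.02  0.8   1.59]
axes z [-0.012   0.003  -0.9999] x [-0.928  0.371  0.012]
tilt fix w tool [-0.0017 -0.0123  0.    ]
```

View pics/side7.png

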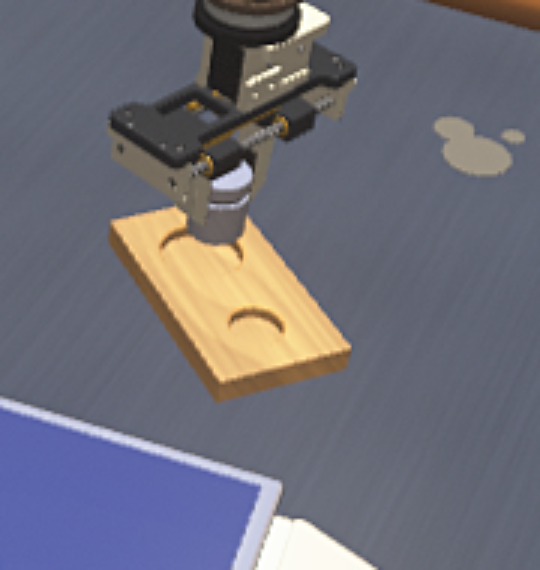

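View pics/top7.png

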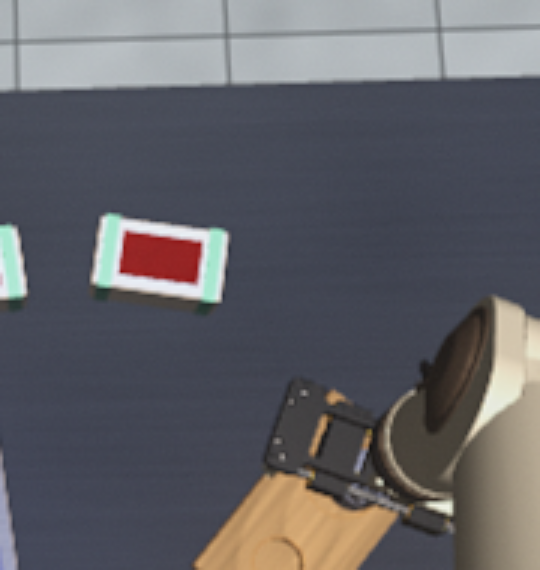

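The weight is above the wide pocket (side crop 215,235). I'll correct the x/y and tilt while lowering.

Call:
send_rows:
  steps:
    - {"dx": -0.006, "dy": 0.003, "dz": 0.005, "wx": -0.002, "wy": -0.012, "wz": 0, "grip": 0}
    - {"dx": 0, "dy": 0, "dz": 0.005, "wx": 0, "wy": 0, "wz": 0, "grip": 0}
    - {"dx": 0, "dy": 0, "dz": 0.0, "wx": 0, "wy": 0, "wz": 0, "grip": 0}

```text
t: 6.2
position: [0.5751, -0.2518, 0.0501]
eef_rot: [0.59, 3.075, -0.002]
force: [-0.1, 0.7, -5.9]
opening: 0.496
```

```bash
python3 -c "
from h import *
to(.57,-.250,.022);tilt()
p,d=bot.capture('side');W=cloud('side',d)
# rims: weight top
m=(abs(W[...,0]-.569)<.04)&(abs(W[...,1]+.25)<.04)
for z in np.arange(.03,.115,.008):
    q=W[m&(abs(W[...,2]-z)<.004)]
    if len(q):print(z.round(3),len(q),q.mean(0).round(4),q.min(0).round(3),q.max(0).round(3))
cv2.imwrite('pics/s8.png',cv2.resize(p[160:240,360:460,::-1],None,fx=6,fy=6))"
```

```text
t 6.2 pos [ 0.5751 -0.2518  0.0501] d tool [ 0.0057 -0.0002  0.0281] grip 0.496 F [-0.1  0.7 -5.9] q [ 0.35  0.62  0.03  1.75 -0.03  0.77  1.58]
axes z [ 0.0103 -0.0033 -0.9999] x [-0.929  0.37  -0.011]
tilt fix w tool [0.0007 0.0107 0.    ]
0.03 24 [ 0.5565 -0.2469  0.0268] [ 0.529 -0.29   0.026] [ 0.607 -0.211  0.028]
0.038 3 [ 0.5553 -0.2472  0.0409] [ 0.552 -0.252  0.04 ] [ 0.558 -0.243  0.042]
0.046 44 [ 0.5688 -0.236   0.0465] [ 0.552 -0.259  0.042] [ 0.592 -0.228  0.05 ]
0.054 47 [ 0.5692 -0.2351  0.0538] [ 0.552 -0.252  0.05 ] [ 0.591 -0.227  0.058]
0.062 40 [ 0.5614 -0.2393  0.062 ] [ 0.551 -0.279  0.058] [ 0.578 -0.223  0.066]
0.07 48 [ 0.5629 -0.239   0.0702] [ 0.552 -0.283  0.066] [ 0.585 -0.218  0.074]
0.078 80 [ 0.5658 -0.2381  0.0783] [ 0.55  -0.284  0.074] [ 0.596 -0.211  0.082]
0.086 63 [ 0.567  -0.2375  0.0864] [ 0.55  -0.288  0.082] [ 0.592 -0.211  0.09 ]
0.094 113 [ 0.5636 -0.2451  0.0952] [ 0.549 -0.287  0.09 ] [ 0.586 -0.212  0.098]
0.102 64 [ 0.565  -0.2482  0.1007] [ 0.549 -0.285  0.098] [ 0.586 -0.211  0.106]
0.11 37 [ 0.5631 -0.2569  0.1094] [ 0.549 -0.287  0.106] [ 0.585 -0.21   0.114]
```

View pics/s8.png

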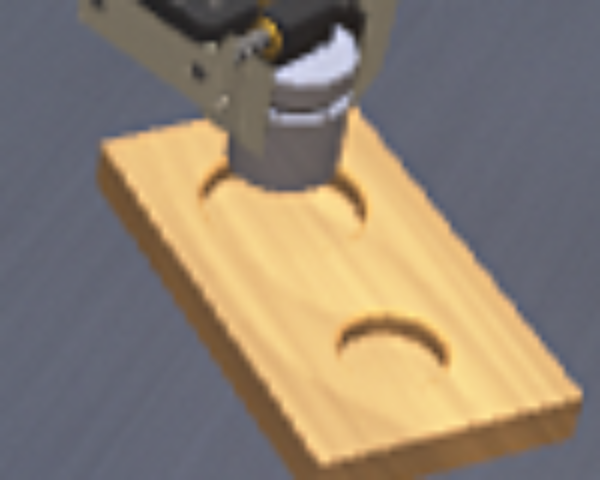

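Call:
send_rows:
  steps:
    - {"dx": 0.004, "dy": 0, "dz": 0.004, "wx": 0, "wy": 0.006, "wz": 0, "grip": 0}
    - {"dx": 0, "dy": 0, "dz": 0.004, "wx": 0, "wy": 0, "wz": 0, "grip": 0}
    - {"dx": 0, "dy": 0, "dz": 0.0, "wx": 0, "wy": 0, "wz": 0, "grip": 0}
    - {"dx": 0, "dy": 0, "dz": 0.0, "wx": 0, "wy": 0, "wz": 0, "grip": 0}

```text
t: 6.65
position: [0.5722, -0.2504, 0.043]
eef_rot: [0.591, 3.079, -0.001]
force: [0.0, 0.2, -6.2]
opening: 0.494
```

```bash
python3 -c "
from h import *
to(.57,-.250,.022);tilt()"
```

```text
t 6.65 pos [ 0.5722 -0.2504  0.043 ] d tool [ 0.0024 -0.0004  0.021 ] grip 0.494 F [ 0.   0.2 -6.2] q [ 0.35  0.62  0.03  1.75 -0.03  0.76  1.58]
axes z [ 0.0065 -0.0017 -1.    ] x [-0.929  0.37  -0.007]
tilt fix w tool [0.0009 0.0067 0.    ]
```

Call:
send_rows:
  steps:
    - {"dx": 0.002, "dy": 0, "dz": 0.004, "wx": 0, "wy": 0.004, "wz": 0, "grip": 0}
    - {"dx": 0, "dy": 0, "dz": 0.004, "wx": 0, "wy": 0, "wz": 0, "grip": 0}
    - {"dx": 0, "dy": 0, "dz": 0.004, "wx": 0, "wy": 0, "wz": 0, "grip": 0}
    - {"dx": 0, "dy": 0, "dz": 0.003, "wx": 0, "wy": 0, "wz": 0, "grip": 0}
    - {"dx": 0, "dy": 0, "dz": 0.0, "wx": 0, "wy": 0, "wz": 0, "grip": 0}

```text
t: 7.15
position: [0.5701, -0.2497, 0.0265]
eef_rot: [0.592, 3.083, 0.001]
force: [-0.1, 0.1, -4.8]
opening: 0.494
```

```bash
python3 -c "
from h import *
to(.57,-.250,.022);tilt()
p,d=bot.capture('side');cv2.imwrite('pics/s9.png',cv2.resize(p[160:240,360:460,::-1],None,fx=6,fy=6))"
```

```text
t 7.15 pos [ 0.5701 -0.2497  0.0265] d tool [ 0.     -0.0003  0.0045] grip 0.494 F [-0.1  0.1 -4.8] q [ 0.35  0.65  0.03  1.76 -0.03  0.73  1.58]
axes z [ 0.0022 -0.     -1.    ] x [-0.929  0.37  -0.002]
tilt fix w tool [0.0008 0.0021 0.    ]
```

View pics/s9.png

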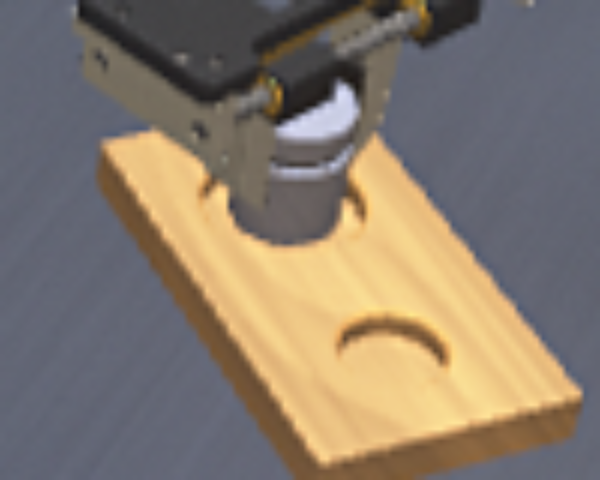

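Call:
send_rows:
  steps:
    - {"dx": 0, "dy": 0, "dz": 0.002, "wx": 0, "wy": 0, "wz": 0, "grip": 0}
    - {"dx": 0, "dy": 0, "dz": 0.002, "wx": 0, "wy": 0, "wz": 0, "grip": 0}
    - {"dx": 0, "dy": 0, "dz": 0.0, "wx": 0, "wy": 0, "wz": 0, "grip": 0}

```text
t: 7.5
position: [0.5706, -0.2499, 0.0226]
eef_rot: [0.592, 3.082, 0.0]
force: [0.2, -0.2, -5.3]
opening: 0.497
```

Call:
send_rows:
  steps:
    - {"dx": 0, "dy": 0, "dz": 0.001, "wx": 0, "wy": 0, "wz": 0, "grip": 0}
    - {"dx": 0, "dy": 0, "dz": 0.001, "wx": 0, "wy": 0, "wz": 0, "grip": 0}

```text
t: 7.7
position: [0.5708, -0.2501, 0.0207]
eef_rot: [0.592, 3.082, 0.0]
force: [-0.4, -0.1, -5.5]
opening: 0.495
```

Call:
send_rows:
  steps:
    - {"dx": 0, "dy": 0, "dz": 0.001, "wx": 0, "wy": 0, "wz": 0, "grip": 0}
    - {"dx": 0, "dy": 0, "dz": 0.001, "wx": 0, "wy": 0, "wz": 0, "grip": 0}

```text
t: 7.9
position: [0.5709, -0.25, 0.0204]
eef_rot: [0.592, 3.082, 0.0]
force: [-4.4, 2.0, 7.5]
opening: 0.493
```

```bash
python3 -c "
from h import *
to(.57,-.250,.022);tilt()
p,d=bot.capture('side');cv2.imwrite('pics/s10.png',cv2.resize(p[160:240,360:460,::-1],None,fx=6,fy=6))"
```

```text
t 7.9 pos [ 0.5709 -0.25    0.0204] d tool [ 0.0009 -0.0003 -0.0016] grip 0.493 F [-4.4  2.   7.5] q [ 0.35  0.66  0.03  1.76 -0.03  0.72  1.58]
axes z [ 3.4e-03 -4.0e-04 -1.0e+00] x [-0.929  0.37  -0.003]
tilt fix w tool [0.0009 0.0033 0.    ]
```

View pics/s10.png

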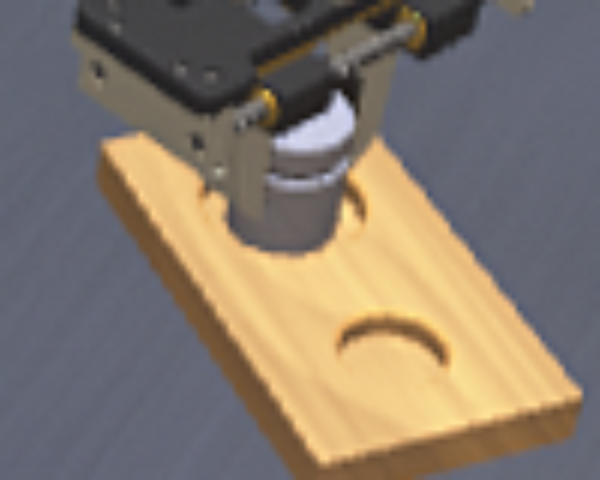

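Contact comes at TCP z = 0.0204, exactly as predicted for the pocket floor. Release and retreat.

Call:
send_rows:
  steps:
    - {"dx": 0, "dy": 0, "dz": 0, "wx": 0, "wy": 0, "wz": 0, "grip": 0.6}
    - {"dx": 0, "dy": 0, "dz": 0, "wx": 0, "wy": 0, "wz": 0, "grip": 0.8}
    - {"dx": 0, "dy": 0, "dz": 0, "wx": 0, "wy": 0, "wz": 0, "grip": 1}
    - {"dx": 0, "dy": 0, "dz": 0, "wx": 0, "wy": 0, "wz": 0, "grip": 1}
    - {"dx": 0, "dy": 0, "dz": 0, "wx": 0, "wy": 0, "wz": 0, "grip": 1}

```text
t: 8.45
position: [0.5746, -0.2516, 0.023]
eef_rot: [0.59, 3.074, -0.002]
force: [-0.4, -0.6, 0.1]
opening: 0.879
```

Call:
send_rows:
  steps:
    - {"dx": 0, "dy": 0, "dz": -0.01, "wx": 0, "wy": 0, "wz": 0, "grip": 1}
    - {"dx": 0, "dy": 0, "dz": -0.03, "wx": 0, "wy": 0, "wz": 0, "grip": 1}
    - {"dx": 0, "dy": 0, "dz": -0.04, "wx": 0, "wy": 0, "wz": 0, "grip": 1}
    - {"dx": 0, "dy": 0, "dz": -0.04, "wx": 0, "wy": 0, "wz": 0, "grip": 1}
    - {"dx": 0, "dy": 0, "dz": -0.04, "wx": 0, "wy": 0, "wz": 0, "grip": 1}

```text
t: 8.95
position: [0.5681, -0.249, 0.1829]
eef_rot: [-0.592, -3.083, -0.002]
force: [0.7, -1.0, -0.4]
opening: 1.002
```

```bash
python3 -c "
from h import *
to(.5184,.219,.18);tilt()
p,d=bot.capture('side');cv2.imwrite('pics/s11.png',cv2.resize(p[150:350,290:460,::-1],None,fx=3,fy=3))"
```

```text
t 8.95 pos [ 0.5681 -0.249   0.1829] d tool [0.2195 0.4163 0.0038] grip 1.002 F [ 0.7 -1.  -0.4] q [ 0.34  0.45  0.04  1.67 -0.02  1.03  1.58]
axes z [-0.0024  0.0018 -1.    ] x [-0.929  0.37   0.003]
tilt fix w tool [ 0.0008 -0.0029 -0.    ]
```

View pics/s11.png

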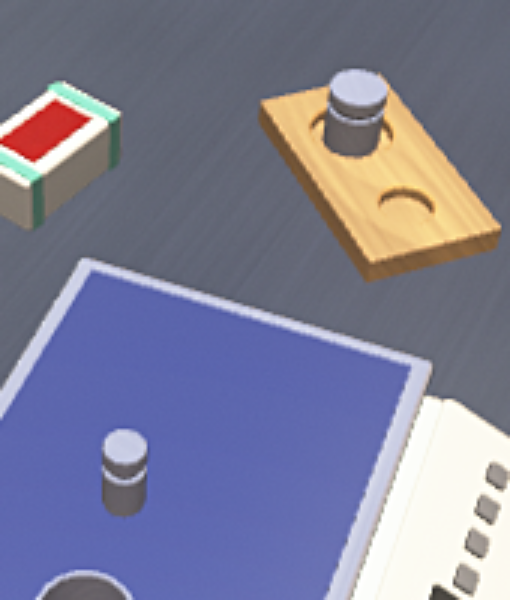

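The large weight stands upright in the wide pocket (crop 355,115). Next the small one on the pan (crop 125,470).

Call:
send_rows:
  steps:
    - {"dx": 0.02, "dy": 0.037, "dz": -0.01, "wx": 0, "wy": -0.002, "wz": 0, "grip": 1}
    - {"dx": 0.02, "dy": 0.037, "dz": 0, "wx": 0, "wy": 0, "wz": 0, "grip": 1}
    - {"dx": 0.02, "dy": 0.037, "dz": 0, "wx": 0, "wy": 0, "wz": 0, "grip": 1}
    - {"dx": 0.02, "dy": 0.037, "dz": 0, "wx": 0, "wy": 0, "wz": 0, "grip": 1}
    - {"dx": 0.02, "dy": 0.037, "dz": 0, "wx": 0, "wy": 0, "wz": 0, "grip": 1}

```text
t: 9.5
position: [0.5519, -0.0468, 0.2083]
eef_rot: [0.612, 3.053, -0.01]
force: [1.5, 0.1, 0.9]
opening: 1.002
```

Call:
send_rows:
  steps:
    - {"dx": 0.02, "dy": 0.037, "dz": 0, "wx": 0, "wy": 0, "wz": 0, "grip": 1}
    - {"dx": 0.02, "dy": 0.037, "dz": 0, "wx": 0, "wy": 0, "wz": 0, "grip": 1}
    - {"dx": 0.02, "dy": 0.037, "dz": 0, "wx": 0, "wy": 0, "wz": 0, "grip": 1}
    - {"dx": 0.02, "dy": 0.037, "dz": 0, "wx": 0, "wy": 0, "wz": 0, "grip": 1}

```text
t: 9.9
position: [0.5344, 0.1269, 0.2092]
eef_rot: [0.613, 3.047, -0.008]
force: [1.2, 0.8, -0.5]
opening: 0.999
```

```bash
python3 -c "
from h import *
to(.5184,.219,.18);tilt()"
```

```text
t 9.9 pos [0.5344 0.1269 0.2092] d tool [0.0513 0.0787 0.0276] grip 0.999 F [ 1.2  0.8 -0.5] q [-0.19  0.28 -0.12  1.85  0.07  0.99  0.83]
axes z [ 0.0319 -0.0119 -0.9994] x [-0.922  0.386 -0.034]
tilt fix w tool [0.0013 0.034  0.    ]
```

Call:
send_rows:
  steps:
    - {"dx": 0.025, "dy": 0.04, "dz": 0, "wx": 0, "wy": 0.02, "wz": 0, "grip": 1}
    - {"dx": 0.02, "dy": 0.03, "dz": 0, "wx": 0, "wy": 0.01, "wz": 0, "grip": 1}
    - {"dx": 0.005, "dy": 0.008, "dz": 0.01, "wx": 0, "wy": 0, "wz": 0, "grip": 1}
    - {"dx": 0, "dy": 0, "dz": 0.01, "wx": 0, "wy": 0, "wz": 0, "grip": 1}
    - {"dx": 0, "dy": 0, "dz": 0, "wx": 0, "wy": 0, "wz": 0, "grip": 1}

```text
t: 10.4
position: [0.5159, 0.2292, 0.1899]
eef_rot: [0.602, 3.077, 0.008]
force: [0.0, -0.3, -0.5]
opening: 0.996
```

```bash
python3 -c "
from h import *
to(.5184,.219,.155);tilt()"
```

```text
t 10.4 pos [0.5159 0.2292 0.1899] d tool [-0.0059 -0.0087  0.0349] grip 0.996 F [ 0.  -0.3 -0.5] q [-0.33  0.34 -0.17  1.81  0.07  0.98  0.66]
axes z [ 0.0073  0.0039 -1.    ] x [-0.926  0.377 -0.005]
tilt fix w tool [0.0064 0.0053 0.    ]
```

Call:
send_rows:
  steps:
    - {"dx": -0.006, "dy": -0.009, "dz": 0.01, "wx": 0.006, "wy": 0.005, "wz": 0, "grip": 1}
    - {"dx": 0, "dy": 0, "dz": 0.015, "wx": 0, "wy": 0, "wz": 0, "grip": 1}
    - {"dx": 0, "dy": 0, "dz": 0, "wx": 0, "wy": 0, "wz": 0, "grip": 1}

```text
t: 10.7
position: [0.5201, 0.2103, 0.1632]
eef_rot: [0.614, 3.08, -0.006]
force: [0.1, -0.8, 0.7]
opening: 1.003
```

```bash
python3 -c "
from h import *
to(.5184,.219,.113);tilt();tips('s12',(220,390,270,440),4)"
```

```text
t 10.7 pos [0.5201 0.2103 0.1632] d tool [0.0049 0.0075 0.0501] grip 1.003 F [ 0.1 -0.8  0.7] q [-0.3   0.38 -0.16  1.83  0.08  0.94  0.68]
axes z [-1.e-04 -4.e-03 -1.e+00] x [-0.923  0.384 -0.001]
tilt fix w tool [-0.0038  0.0015 -0.    ]
-0.07 21 x 0.01 0.012 zmax -0.022
-0.06 65 x 0.01 0.013 zmax -0.0121
-0.05 134 x -0.009 0.013 zmax -0.0098
-0.01 27 x -0.003 0.014 zmax 0.0476
-0.0 112 x -0.006 0.019 zmax 0.0485
0.01 208 x -0.005 0.019 zmax 0.0497
0.02 13 x 0.004 0.01 zmax 0.0498
0.04 22 x 0.01 0.013 zmax -0.0091
0.05 53 x 0.01 0.014 zmax -0.0145
0.06 20 x 0.004 0.05 zmax 0.0231
0.07 68 x 0.044 0.05 zmax 0.0499
```

View pics/s12.png

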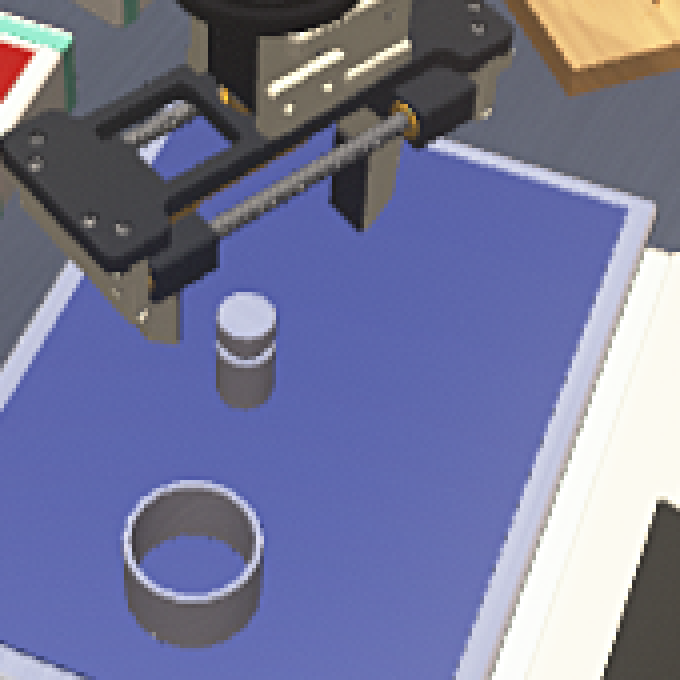

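The small weight (crop 245,345) and ring (195,560) are where they were. Centring, then down.

Call:
send_rows:
  steps:
    - {"dx": 0.003, "dy": 0.005, "dz": 0.0, "wx": -0.002, "wy": 0, "wz": 0, "grip": 1}
    - {"dx": 0, "dy": 0, "dz": 0, "wx": 0, "wy": 0, "wz": 0, "grip": 1}

```text
t: 10.95
position: [0.5214, 0.2136, 0.1649]
eef_rot: [0.622, 3.076, -0.003]
force: [0.1, 0.3, 0.5]
opening: 0.996
```

```bash
python3 -c "
from h import *
to(.5184,.219,.113);tilt()"
```

```text
t 10.95 pos [0.5214 0.2136 0.1649] d tool [0.0051 0.0039 0.0519] grip 0.996 F [0.1 0.3 0.5] q [-0.31  0.38 -0.16  1.83  0.08  0.94  0.67]
axes z [ 0.0031 -0.0025 -1.    ] x [-0.922  0.388 -0.004]
tilt fix w tool [-0.0011  0.0039  0.    ]
```

Call:
send_rows:
  steps:
    - {"dx": 0.005, "dy": 0.004, "dz": 0.01, "wx": 0, "wy": 0.003, "wz": 0, "grip": 1}
    - {"dx": 0, "dy": 0, "dz": 0.01, "wx": 0, "wy": 0, "wz": 0, "grip": 1}
    - {"dx": 0, "dy": 0, "dz": 0.01, "wx": 0, "wy": 0, "wz": 0, "grip": 1}

```text
t: 11.25
position: [0.5201, 0.2204, 0.1354]
eef_rot: [0.621, 3.075, 0.003]
force: [-0.5, -0.2, 0.7]
opening: 0.999
```

```bash
python3 -c "
from h import *
to(.5184,.219,.113);tilt()"
```

```text
t 11.25 pos [0.5201 0.2204 0.1354] d tool [ 0.0011 -0.002   0.0224] grip 0.999 F [-0.5 -0.2  0.7] q [-0.32  0.41 -0.16  1.85  0.09  0.88  0.65]
axes z [ 5.e-03  7.e-04 -1.e+00] x [-0.922  0.388 -0.004]
tilt fix w tool [0.0026 0.0044 0.    ]
```

Call:
send_rows:
  steps:
    - {"dx": 0.001, "dy": -0.001, "dz": 0.01, "wx": 0.002, "wy": 0.003, "wz": 0, "grip": 1}
    - {"dx": 0, "dy": 0, "dz": 0.01, "wx": 0, "wy": 0, "wz": 0, "grip": 1}
    - {"dx": 0, "dy": 0, "dz": 0.002, "wx": 0, "wy": 0, "wz": 0, "grip": 1}
    - {"dx": 0, "dy": 0, "dz": 0, "wx": 0, "wy": 0, "wz": 0, "grip": 1}

```text
t: 11.65
position: [0.5164, 0.2193, 0.1082]
eef_rot: [-0.62, -3.076, 0.005]
force: [0.9, -0.0, -0.5]
opening: 1.003
```

```bash
python3 -c "
from h import *
to(.5184,.219,.113);tilt();tips('s13',(220,390,270,440),4)"
```

```text
t 11.65 pos [0.5164 0.2193 0.1082] d tool [-0.0019  0.0005 -0.0048] grip 1.003 F [ 0.9 -0.  -0.5] q [-0.32  0.45 -0.16  1.87  0.09  0.83  0.64]
axes z [-0.004  -0.0022 -1.    ] x [-0.922  0.387  0.003]
tilt fix w tool [-0.0036 -0.0028 -0.    ]
-0.07 16 x 0.01 0.012 zmax -0.0232
-0.06 55 x 0.007 0.012 zmax -0.0119
-0.05 106 x -0.011 0.012 zmax -0.0114
-0.01 71 x -0.014 0.01 zmax -0.0038
-0.0 134 x -0.013 0.011 zmax -0.004
0.01 71 x -0.009 0.005 zmax -0.004
0.04 18 x 0.008 0.011 zmax -0.0128
0.05 96 x 0.01 0.05 zmax -0.0043
0.06 89 x 0.007 0.046 zmax -0.0041
0.07 63 x 0.035 0.04 zmax -0.0058
```

View pics/s13.png

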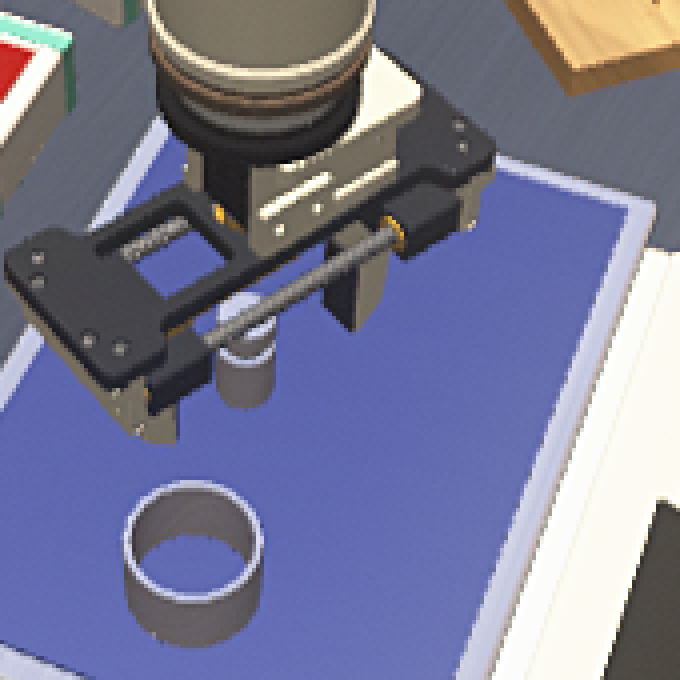

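Call:
send_rows:
  steps:
    - {"dx": -0.001, "dy": 0, "dz": -0.005, "wx": -0.002, "wy": -0.002, "wz": 0, "grip": 1}
    - {"dx": 0, "dy": 0, "dz": -0.001, "wx": 0, "wy": 0, "wz": 0, "grip": 1}
    - {"dx": 0, "dy": 0, "dz": 0, "wx": 0, "wy": 0, "wz": 0, "grip": 1}
  force: 35

```text
t: 12.0
position: [0.5183, 0.2192, 0.116]
eef_rot: [0.621, 3.079, -0.0]
force: [-0.4, -0.5, 0.3]
opening: 0.999
```

```bash
python3 -c "
from h import *
to(.5184,.219,.113);tilt()"
```

```text
t 12.0 pos [0.5183 0.2192 0.116 ] d tool [-0.0002 -0.0002  0.003 ] grip 0.999 F [-0.4 -0.5  0.3] q [-0.32  0.44 -0.16  1.87  0.09  0.84  0.65]
axes z [ 8.e-04 -2.e-04 -1.e+00] x [-0.922  0.387 -0.001]
tilt fix w tool [ 0.0001  0.0008 -0.    ]
```

Call:
send_rows:
  steps:
    - {"dx": 0, "dy": 0, "dz": 0.002, "wx": 0, "wy": 0, "wz": 0, "grip": 0.6}
    - {"dx": 0, "dy": 0, "dz": 0, "wx": 0, "wy": 0, "wz": 0, "grip": 0.4}
    - {"dx": 0, "dy": 0, "dz": 0, "wx": 0, "wy": 0, "wz": 0, "grip": 0.2}
    - {"dx": 0, "dy": 0, "dz": 0, "wx": 0, "wy": 0, "wz": 0, "grip": 0}
    - {"dx": 0, "dy": 0, "dz": 0, "wx": 0, "wy": 0, "wz": 0, "grip": 0}

```text
t: 12.5
position: [0.519, 0.2194, 0.1148]
eef_rot: [0.621, 3.077, 0.002]
force: [0.3, -0.4, 0.4]
opening: 0.614
```

Call:
send_rows:
  steps:
    - {"dx": 0, "dy": 0, "dz": 0, "wx": 0, "wy": 0, "wz": 0, "grip": 0}
    - {"dx": 0, "dy": 0, "dz": 0, "wx": 0, "wy": 0, "wz": 0, "grip": 0}
    - {"dx": 0, "dy": 0, "dz": 0, "wx": 0, "wy": 0, "wz": 0, "grip": 0}
    - {"dx": 0, "dy": 0, "dz": 0, "wx": 0, "wy": 0, "wz": 0, "grip": 0}
    - {"dx": 0, "dy": 0, "dz": 0, "wx": 0, "wy": 0, "wz": 0, "grip": 0}

```text
t: 13.0
position: [0.5189, 0.2194, 0.1146]
eef_rot: [0.62, 3.077, 0.001]
force: [0.2, -0.5, -0.4]
opening: 0.269
```

```bash
python3 -c "
from h import *
to(.5184,.219,.113);tilt();tips('s14',(220,390,270,440),4)"
```

```text
t 13.0 pos [0.5189 0.2194 0.1146] d tool [ 0.0003 -0.0006  0.0016] grip 0.269 F [ 0.2 -0.5 -0.4] q [-0.32  0.44 -0.16  1.87  0.09  0.84  0.65]
axes z [ 2.3e-03  4.0e-04 -1.0e+00] x [-0.922  0.387 -0.002]
tilt fix w tool [ 0.0013  0.002  -0.    ]
-0.04 3 x 0.01 0.011 zmax -0.0428
-0.03 49 x 0.008 0.012 zmax -0.0193
-0.02 77 x 0.004 0.012 zmax -0.0127
-0.01 48 x 0.008 0.013 zmax 0.0007
-0.0 90 x 0.004 0.013 zmax 0.0025
0.01 42 x 0.001 0.012 zmax 0.0021
0.02 75 x -0.008 0.012 zmax -0.0203
0.03 1 x -0.007 -0.007 zmax -0.0476
0.05 41 x 0.044 0.05 zmax 0.0023
0.06 83 x 0.039 0.047 zmax 0.0025
0.07 63 x 0.037 0.042 zmax 0.0008
```

View pics/s14.png

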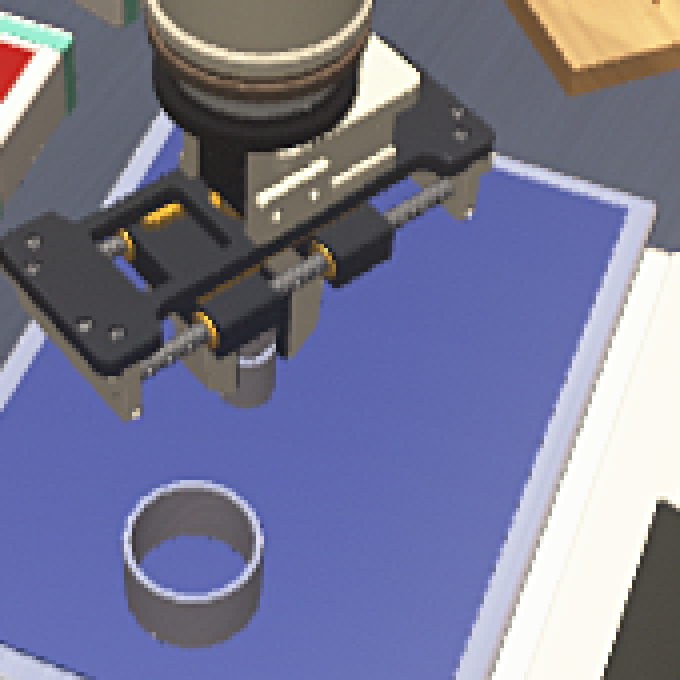

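Opening 0.269 = 24.7 mm: the small weight is gripped. Lift.

Call:
send_rows:
  steps:
    - {"dx": 0, "dy": 0, "dz": 0, "wx": 0, "wy": 0, "wz": 0, "grip": 0}
    - {"dx": 0, "dy": 0, "dz": -0.01, "wx": 0, "wy": 0, "wz": 0, "grip": 0}
    - {"dx": 0, "dy": 0, "dz": -0.02, "wx": 0, "wy": 0, "wz": 0, "grip": 0}
    - {"dx": 0, "dy": 0, "dz": -0.02, "wx": 0, "wy": 0, "wz": 0, "grip": 0}
    - {"dx": 0, "dy": 0, "dz": -0.01, "wx": 0, "wy": 0, "wz": 0, "grip": 0}

```text
t: 13.55
position: [0.5164, 0.2184, 0.1753]
eef_rot: [-0.62, -3.077, 0.004]
force: [-0.1, 0.0, -2.1]
opening: 0.265
```

```bash
python3 -c "
from h import *
to(.4977,-.189,.17);tilt()"
```

```text
t 13.55 pos [0.5164 0.2184 0.1753] d tool [-0.1406 -0.3828  0.0062] grip 0.265 F [-0.1  0.  -2.1] q [-0.31  0.36 -0.17  1.82  0.07  0.97  0.66]
axes z [-0.0037 -0.0021 -1.    ] x [-0.922  0.387  0.003]
tilt fix w tool [-0.0033 -0.0026  0.    ]
```

Fz is -2.1 N, so the weight is held.

Call:
send_rows:
  steps:
    - {"dx": -0.008, "dy": -0.02, "dz": 0, "wx": -0.002, "wy": -0.002, "wz": 0, "grip": 0}
    - {"dx": -0.013, "dy": -0.035, "dz": 0, "wx": 0, "wy": 0, "wz": 0, "grip": 0}
    - {"dx": -0.013, "dy": -0.035, "dz": 0, "wx": 0, "wy": 0, "wz": 0, "grip": 0}
    - {"dx": -0.013, "dy": -0.035, "dz": 0, "wx": 0, "wy": 0, "wz": 0, "grip": 0}
    - {"dx": -0.013, "dy": -0.035, "dz": 0, "wx": 0, "wy": 0, "wz": 0, "grip": 0}

```text
t: 14.05
position: [0.5112, 0.0517, 0.1787]
eef_rot: [0.598, 3.08, 0.01]
force: [0.0, -0.5, -1.7]
opening: 0.266
```

Call:
send_rows:
  steps:
    - {"dx": -0.013, "dy": -0.035, "dz": 0, "wx": 0, "wy": 0, "wz": 0, "grip": 0}
    - {"dx": -0.013, "dy": -0.035, "dz": 0, "wx": 0, "wy": 0, "wz": 0, "grip": 0}
    - {"dx": -0.013, "dy": -0.035, "dz": 0, "wx": 0, "wy": 0, "wz": 0, "grip": 0}
    - {"dx": -0.01, "dy": -0.03, "dz": 0, "wx": 0, "wy": 0, "wz": 0, "grip": 0}

```text
t: 14.45
position: [0.5047, -0.0985, 0.179]
eef_rot: [0.599, 3.079, 0.01]
force: [1.3, 0.8, -2.3]
opening: 0.267
```

```bash
python3 -c "
from h import *
to(.4977,-.189,.13);tilt()"
```

```text
t 14.45 pos [ 0.5047 -0.0985  0.179 ] d tool [-0.0272 -0.0869  0.0485] grip 0.267 F [ 1.3  0.8 -2.3] q [ 0.16  0.27 -0.02  1.94 -0.    0.93  1.33]
axes z [ 0.0062  0.0053 -1.    ] x [-0.927  0.375 -0.004]
tilt fix w tool [0.0072 0.0038 0.    ]
```

Call:
send_rows:
  steps:
    - {"dx": -0.011, "dy": -0.035, "dz": 0, "wx": 0.004, "wy": 0.002, "wz": 0, "grip": 0}
    - {"dx": -0.01, "dy": -0.03, "dz": 0.01, "wx": 0, "wy": 0, "wz": 0, "grip": 0}
    - {"dx": -0.006, "dy": -0.016, "dz": 0.02, "wx": 0, "wy": 0, "wz": 0, "grip": 0}
    - {"dx": 0, "dy": 0, "dz": 0.02, "wx": 0, "wy": 0, "wz": 0, "grip": 0}
    - {"dx": 0, "dy": 0, "dz": 0.02, "wx": 0, "wy": 0, "wz": 0, "grip": 0}

```text
t: 14.95
position: [0.5004, -0.1963, 0.1114]
eef_rot: [0.614, 3.069, -0.002]
force: [-0.2, 0.8, -1.7]
opening: 0.267
```

```bash
python3 -c "
from h import *
to(.4977,-.189,.05);tilt()"
```

```text
t 14.95 pos [ 0.5004 -0.1963  0.1114] d tool [0.006  0.0056 0.0614] grip 0.267 F [-0.2  0.8 -1.7] q [ 0.3   0.39  0.03  1.95 -0.02  0.79  1.52]
axes z [ 0.0111 -0.0036 -0.9999] x [-0.923  0.385 -0.012]
tilt fix w tool [0.001  0.0116 0.    ]
```

Call:
send_rows:
  steps:
    - {"dx": 0.005, "dy": 0.005, "dz": 0.015, "wx": 0, "wy": 0.006, "wz": 0, "grip": 0}
    - {"dx": 0, "dy": 0, "dz": 0.02, "wx": 0, "wy": 0, "wz": 0, "grip": 0}
    - {"dx": 0, "dy": 0, "dz": 0.015, "wx": 0, "wy": 0, "wz": 0, "grip": 0}
    - {"dx": 0, "dy": 0, "dz": 0, "wx": 0, "wy": 0, "wz": 0, "grip": 0}

```text
t: 15.35
position: [0.4953, -0.1872, 0.0571]
eef_rot: [-0.616, -3.08, -0.003]
force: [-0.6, 0.3, -1.6]
opening: 0.266
```

```bash
python3 -c "
from h import *
to(.4977,-.189,.02);tilt()
p,d=bot.capture('side');cv2.imwrite('pics/s15.png',cv2.resize(p[140:260,340:480,::-1],None,fx=5,fy=5))"
```

```text
t 15.35 pos [ 0.4953 -0.1872  0.0571] d tool [-0.003  -0.0008  0.0371] grip 0.266 F [-0.6  0.3 -1.6] q [ 0.29  0.47  0.03  1.98 -0.02  0.69  1.51]
axes z [-2.0e-04  1.7e-03 -1.0e+00] x [-0.923  0.385  0.001]
tilt fix w tool [ 0.0015 -0.0009  0.    ]
```

View pics/s15.png

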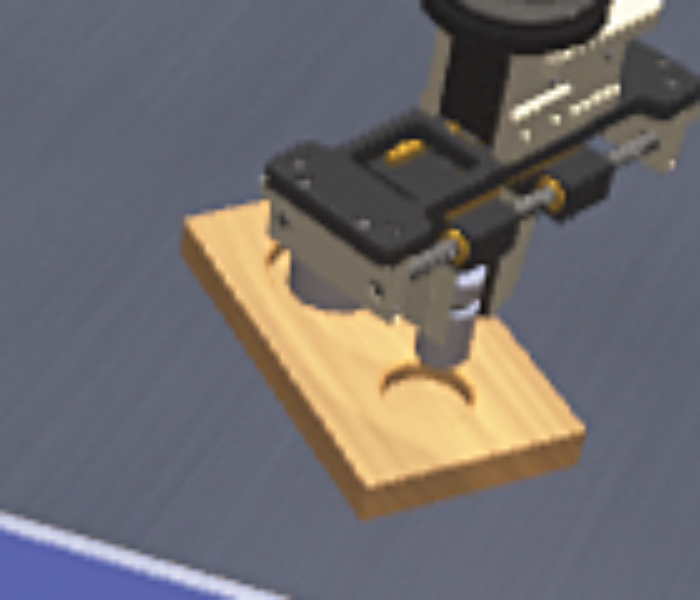

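```bash
python3 -c "
from h import *
for u,v in((382,388),(472,398),(428,367)): print(ray('side',340+u/5,140+v/5,.022).round(4))"
```

```text
[ 0.5162 -0.1809  0.022 ]
[ 0.4779 -0.1954  0.022 ]
[ 0.5034 -0.2052  0.022 ]
```

Call:
send_rows:
  steps:
    - {"dx": -0.003, "dy": -0.001, "dz": 0.005, "wx": 0, "wy": 0, "wz": 0, "grip": 0}
    - {"dx": 0, "dy": 0, "dz": 0.005, "wx": 0, "wy": 0, "wz": 0, "grip": 0}
    - {"dx": 0, "dy": 0, "dz": 0.003, "wx": 0, "wy": 0, "wz": 0, "grip": 0}
    - {"dx": 0, "dy": 0, "dz": 0, "wx": 0, "wy": 0, "wz": 0, "grip": 0}

```text
t: 15.8
position: [0.501, -0.1894, 0.0468]
eef_rot: [0.613, 3.076, 0.002]
force: [-1.0, -0.1, -0.8]
opening: 0.263
```

```bash
python3 -c "
from h import *
to(.4977,-.189,.02);tilt()
p,d=bot.capture('side');cv2.imwrite('pics/s16.png',cv2.resize(p[140:260,340:480,::-1],None,fx=5,fy=5))"
```

```text
t 15.8 pos [ 0.501  -0.1894  0.0468] d tool [ 0.0034 -0.0009  0.0268] grip 0.263 F [-1.  -0.1 -0.8] q [ 0.29  0.5   0.03  1.98 -0.02  0.66  1.51]
axes z [ 5.5e-03  3.0e-04 -1.0e+00] x [-0.924  0.384 -0.005]
tilt fix w tool [ 0.0023  0.005  -0.    ]
```

View pics/s16.png

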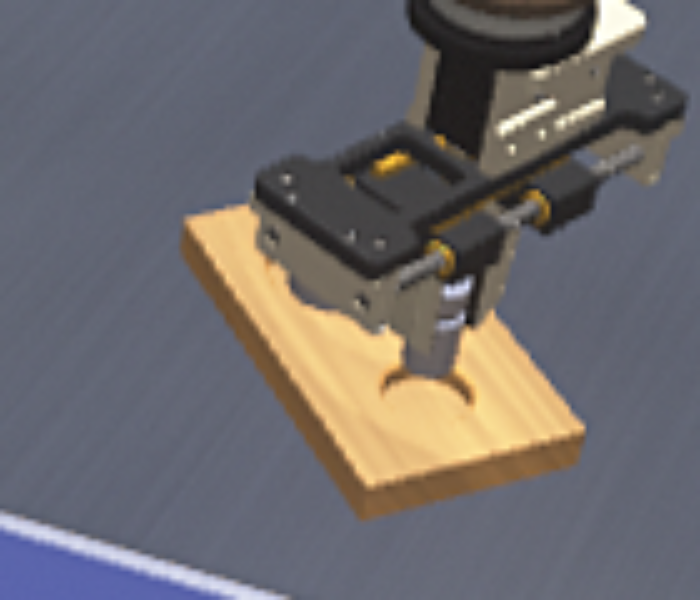

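The rim points' midpoint (0.497, -0.188) agrees with the pocket centre. Keep lowering.

Call:
send_rows:
  steps:
    - {"dx": 0.002, "dy": -0.001, "dz": 0.004, "wx": 0.001, "wy": 0.003, "wz": 0, "grip": 0}
    - {"dx": 0, "dy": 0, "dz": 0.004, "wx": 0, "wy": 0, "wz": 0, "grip": 0}
    - {"dx": 0, "dy": 0, "dz": 0.003, "wx": 0, "wy": 0, "wz": 0, "grip": 0}
    - {"dx": 0, "dy": 0, "dz": 0, "wx": 0, "wy": 0, "wz": 0, "grip": 0}

```text
t: 16.25
position: [0.4991, -0.1899, 0.0357]
eef_rot: [0.614, 3.078, 0.001]
force: [-0.1, -0.1, -1.4]
opening: 0.266
```

```bash
python3 -c "
from h import *
to(.4977,-.189,.02);tilt()"
```

```text
t 16.25 pos [ 0.4991 -0.1899  0.0357] d tool [0.0017 0.0003 0.0157] grip 0.266 F [-0.1 -0.1 -1.4] q [ 0.29  0.52  0.03  1.98 -0.02  0.64  1.51]
axes z [ 0.0034  0.     -1.    ] x [-0.923  0.384 -0.003]
tilt fix w tool [0.0013 0.0031 0.    ]
```

Call:
send_rows:
  steps:
    - {"dx": 0.001, "dy": 0, "dz": 0.004, "wx": 0, "wy": 0.002, "wz": 0, "grip": 0}
    - {"dx": 0, "dy": 0, "dz": 0.004, "wx": 0, "wy": 0, "wz": 0, "grip": 0}
    - {"dx": 0, "dy": 0, "dz": 0.003, "wx": 0, "wy": 0, "wz": 0, "grip": 0}
    - {"dx": 0, "dy": 0, "dz": 0, "wx": 0, "wy": 0, "wz": 0, "grip": 0}

```text
t: 16.65
position: [0.498, -0.1894, 0.0235]
eef_rot: [0.615, 3.08, 0.002]
force: [-0.0, -0.2, -1.6]
opening: 0.267
```

```bash
python3 -c "
from h import *
to(.4977,-.189,.02);tilt()
p,d=bot.capture('side');cv2.imwrite('pics/s17.png',cv2.resize(p[140:260,340:480,::-1],None,fx=5,fy=5))"
```

```text
t 16.65 pos [ 0.498  -0.1894  0.0235] d tool [0.0004 0.0003 0.0035] grip 0.267 F [-0.  -0.2 -1.6] q [ 0.29  0.54  0.02  1.99 -0.02  0.62  1.51]
axes z [ 0.001  0.001 -1.   ] x [-0.923  0.384 -0.001]
tilt fix w tool [ 0.0013  0.0005 -0.    ]
```

View pics/s17.png

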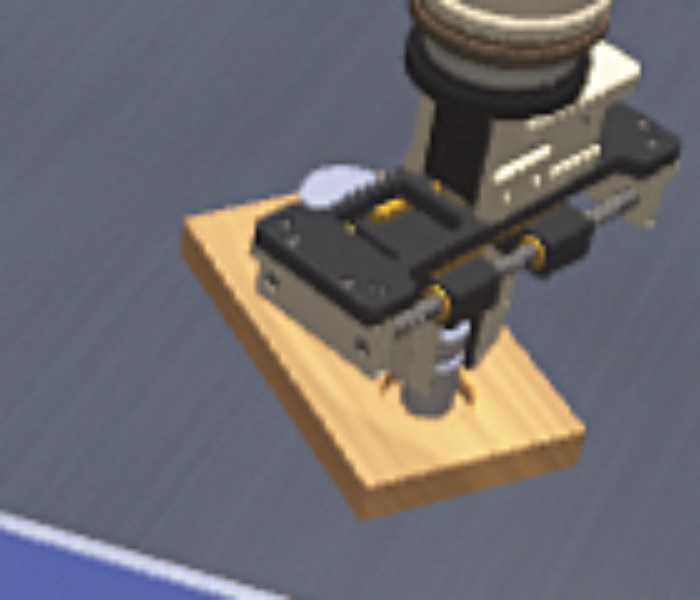

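The small weight is inside the pocket (crop 430,400). Now the last 4 mm to the floor.

Call:
send_rows:
  steps:
    - {"dx": 0, "dy": 0, "dz": 0.002, "wx": 0, "wy": 0, "wz": 0, "grip": 0}
    - {"dx": 0, "dy": 0, "dz": 0.001, "wx": 0, "wy": 0, "wz": 0, "grip": 0}
    - {"dx": 0, "dy": 0, "dz": 0.001, "wx": 0, "wy": 0, "wz": 0, "grip": 0}

```text
t: 17.0
position: [0.4985, -0.1896, 0.0197]
eef_rot: [0.614, 3.079, 0.002]
force: [0.2, -0.4, -0.3]
opening: 0.262
```

Call:
send_rows:
  steps:
    - {"dx": 0, "dy": 0, "dz": 0.001, "wx": 0, "wy": 0, "wz": 0, "grip": 0}

```text
t: 17.1
position: [0.4987, -0.1896, 0.0195]
eef_rot: [0.615, 3.079, 0.002]
force: [-4.5, 2.0, 16.6]
opening: 0.266
```

Call:
send_rows:
  steps:
    - {"dx": 0, "dy": 0, "dz": 0, "wx": 0, "wy": 0, "wz": 0, "grip": 0.4}
    - {"dx": 0, "dy": 0, "dz": 0, "wx": 0, "wy": 0, "wz": 0, "grip": 0.6}
    - {"dx": 0, "dy": 0, "dz": 0, "wx": 0, "wy": 0, "wz": 0, "grip": 0.7}
    - {"dx": 0, "dy": 0, "dz": 0, "wx": 0, "wy": 0, "wz": 0, "grip": 0.7}

```text
t: 17.5
position: [0.4999, -0.19, 0.0205]
eef_rot: [0.614, 3.077, 0.001]
force: [-0.7, 0.3, -0.6]
opening: 0.564
```

Call:
send_rows:
  steps:
    - {"dx": 0, "dy": 0, "dz": -0.01, "wx": 0, "wy": 0, "wz": 0, "grip": 0.7}
    - {"dx": 0, "dy": 0, "dz": -0.03, "wx": 0, "wy": 0, "wz": 0, "grip": 0.7}
    - {"dx": 0, "dy": 0, "dz": -0.04, "wx": 0, "wy": 0, "wz": 0, "grip": 0.7}
    - {"dx": 0, "dy": 0, "dz": -0.04, "wx": 0, "wy": 0, "wz": 0, "grip": 0.7}
    - {"dx": 0, "dy": 0, "dz": -0.04, "wx": 0, "wy": 0, "wz": 0, "grip": 0.7}

```text
t: 18.0
position: [0.4942, -0.1884, 0.1815]
eef_rot: [-0.613, -3.072, -0.004]
force: [0.6, -0.5, 0.4]
opening: 0.701
```

Call:
send_rows:
  steps:
    - {"dx": 0.02, "dy": 0.03, "dz": -0.03, "wx": 0, "wy": 0, "wz": 0, "grip": 0.7}
    - {"dx": 0.02, "dy": 0.03, "dz": -0.03, "wx": 0, "wy": 0, "wz": 0, "grip": 0.7}
    - {"dx": 0.02, "dy": 0.03, "dz": 0, "wx": 0, "wy": 0, "wz": 0, "grip": 0.7}
    - {"dx": 0.02, "dy": 0.03, "dz": 0, "wx": 0, "wy": 0, "wz": 0, "grip": 0.7}
    - {"dx": 0.02, "dy": 0.03, "dz": 0, "wx": 0, "wy": 0, "wz": 0, "grip": 0.7}

```text
t: 18.5
position: [0.4647, -0.0136, 0.2565]
eef_rot: [0.632, 3.065, 0.001]
force: [0.1, 0.5, 0.1]
opening: 0.697
```

```bash
python3 - <<'E'
from h import *
to(.4977,-.189,.02)
for n in("top","side"):
    p,d=bot.capture(n);W=cloud(n,d);cv2.imwrite(f"pics/{n}18.png",p[:,:,::-1])
    for nm,c,zt,r in(("large",(.569,-.25),.066,.04),("small",(.4977,-.189),.06,.03)):
        m=(np.hypot(W[...,0]-c[0],W[...,1]-c[1])<r)&(abs(W[...,2]-zt)<.006)
        q=W[m]; 
        if len(q): print(n,nm,len(q),cv2.minEnclosingCircle(q[:,:2].astype(np.float32)),"ztop",np.percentile(q[:,2],[10,50,90]).round(4))
    m=(W[...,2]>.135)&(W[...,2]<.145)&(np.hypot(W[...,0]-.488,W[...,1]-.314)<.05); print("ring",cv2.minEnclosingCircle(W[m][:,:2].astype(np.float32)))
E
```

```text
t 18.5 pos [ 0.4647 -0.0136  0.2565] d tool [-0.0969 -0.1487  0.2373] grip 0.697 F [0.1 0.5 0.1] q [ 0.05  0.09 -0.09  1.97  0.01  1.07  1.12]
axes z [ 0.0121 -0.0021 -0.9999] x [-0.918  0.395 -0.012]
top large 257 ((0.5689714550971985, -0.24942956864833832), 0.023403899744153023) ztop [0.0621 0.0648 0.0673]
top small 8 ((0.498548686504364, -0.19870659708976746), 0.00758589431643486) ztop [0.0559 0.0597 0.0615]
ring ((0.48807016015052795, 0.3137330412864685), 0.026963479816913605)
side large 34 ((0.5697386264801025, -0.24818991124629974), 0.02261914499104023) ztop [0.0607 0.065  0.0686]
side small 86 ((0.49719902873039246, -0.18917734920978546), 0.01380301546305418) ztop [0.0563 0.0616 0.0632]
ring ((0.4895569682121277, 0.31444162130355835), 0.02781498245894909)
```

View pics/side18.png

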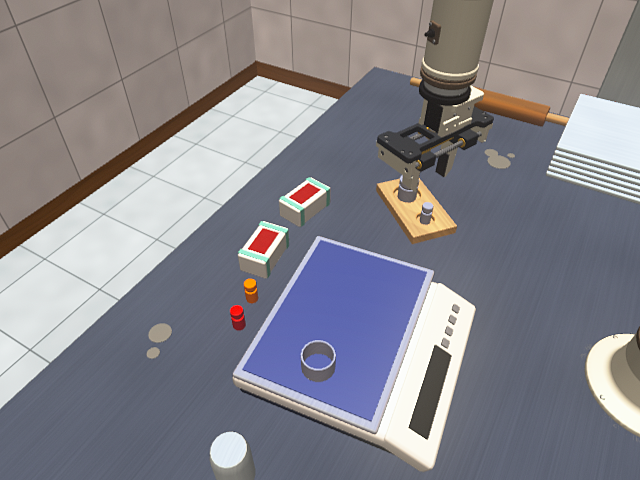

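View pics/top18.png

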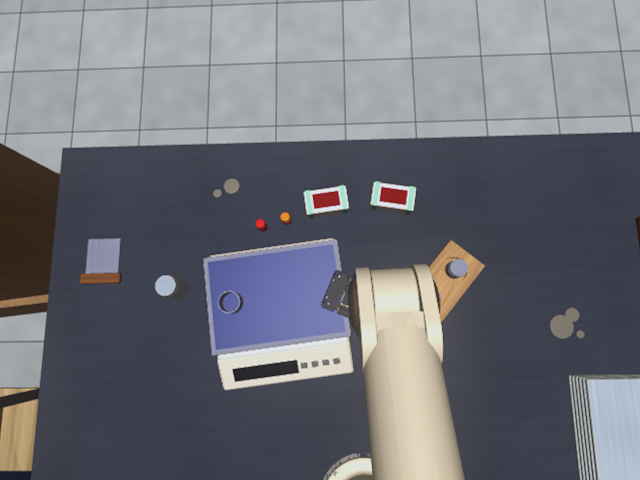

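Both weights stand in their pockets (side pixels 408,188 and 426,213), with tops at about 0.065 and 0.061 m. The ring, packets and shaker look unmoved and the gripper is clear. Settling briefly, then handing in.

Call:
send_rows:
  steps:
    - {"dx": 0, "dy": 0, "dz": 0, "wx": 0, "wy": 0, "wz": 0, "grip": 0.7}
    - {"dx": 0, "dy": 0, "dz": 0, "wx": 0, "wy": 0, "wz": 0, "grip": 0.7}

```text
t: 18.8
position: [0.4637, -0.0093, 0.2572]
eef_rot: [0.617, 3.068, 0.003]
force: [-0.2, 0.4, -0.3]
opening: 0.696
```

```bash
python3 -c "
from plant import bot
print(bot.hand_in())"
```

```text
the job is handed in; nothing more can be done
None
```

Both weights are off the scale and in the block, the large one in the wide pocket and the small one in the narrow pocket. Each was lowered until it touched the pocket floor before I let go. I handed the job in at 18.8 s; it reported no verdict.

**Last checks:**
- **Large weight:** the top view puts its axis within about 1 mm of the wide pocket's centre. Its top is at about 0.065 m, where 0.066 m would mean it stands on the pocket floor.
- **Small weight:** the side view puts its axis within about 1 mm of the narrow pocket's centre, with its top at about 0.061 m where 0.060 m is expected. The top view had it mostly hidden behind the arm (8 pixels, centre about 10 mm off), so I did not use that reading.
- **Bystanders:** the ring cutter measured within about 2 mm of where it started. The packets and the shaker look unmoved in the pictures, but I did not measure them.
- **Gripper:** it was clear of everything at hand-in.

**Disagreement with the description:** the fingertips appeared about 33 mm further back along the tool than stated, at tool z ≈ -0.011 m instead of +0.022 m. I set the grasp heights by the camera instead. Both weights then touched the pocket floors at the heights this predicted.

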